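Load a lens stack and index the table round to the inspection camera

TASK

At the index table's loading station, the side nearest you with the steel pointer, the empty nest already has its spacer: set the glass lens blank down gently on the spacer, lying flat between the four posts, and then the notched steel retaining ring flat on top of the lens. Then push the dial round by a turning peg, clockwise seen from above, by one position, so that this nest stands in front of the camera with the dial clicked home in its notch and the stack still lying flat in the nest. Leave the spare spacer and the other things on the bench where they are.

Things in the scene. Friction and masses are not known exactly. Their poses are not given: they have to be found in the camera images.
- index_base: Base of the hand-turned index table, fixed: round grey plate, 134 mm radius, 12 mm thick, on feet, axis upright. Origin: on the dial's axis 5 mm above the bench. Own -x points to the loading station (near side, steel pointer), own +y to the camera station (left side), own -y to the detent roller's housing (up to 191 mm from the axis, 45 mm high).
- dial (a joint): Angle of the dial (rad): 0 at the start, growing clockwise seen from above; 1.571 = one position (quarter turn) on. A sprung roller holds it in a rim notch each quarter turn: about 12 N at a turning peg to push it out. Between notches it turns easily (about 1 N) and stays where left; within some 3 degrees of a notch the roller draws it home.
- nest_load (a point): Centre of the top face of the spacer fitted in the nest that starts at the loading station: the lens's underside rests here, 61 mm above the bench. Turns with the dial. Nests lie 80 mm from the dial's axis. Dial: aluminium disc, 120 mm radius, top 45 mm above the bench.
- load_station (a point): Fixed point of the base where nest_load is at dial angle 0 (61 mm above the bench). Each nest has 4 steel centring posts, 10 mm diameter, tops 85 mm above the bench, tapered over the top 5 mm, 36.5 mm from its centre at 45 degrees to the dial's radius: 1.5 mm play round a 60 mm part, and gaps of 40 mm for fingers on the inner, outer and two tangential sides.
- camera_station (a point): Fixed point of the base where nest_load comes at dial angle 1.571, 80 mm from the axis, 61 mm above the bench. The black camera on its bracket stands outside the dial here, 153 to 245 mm from the axis, top 99 mm above the bench. At the start a finished stack is in the nest here, and another in the nest at the back.
- lens_mid (a point): Lens blank: clear glass disc, 60 mm diameter, 14 mm thick at its edge, flat below, with a low dome (42 mm across, 5 mm high) in the middle of the top. Point: centre, half-way up the edge (7 mm above its underside); own z up. 0.1 kg. It lies in the tray, flat side down.
- ring_mid (a point): Retaining ring: dark steel ring, 60 mm outside, 46 mm bore, 14 mm high, with four black spanner notches in its top. Point: centre, half-way up (7 mm above its underside); own z up. 0.08 kg. It lies in the tray; its bore clears the lens's dome.
- spare_spacer_mid (a point): Spare spacer, not needed: plain bright aluminium ring without notches, 60 mm outside, 49 mm bore, 10 mm high, in the tray. Point: centre, half-way up (5 mm).
- tray: Shallow aluminium kit tray right of the index table, 134 x 242 mm, walls 10 mm high, floor 3 mm thick, on a 2.4 mm bench mat; the lens, the ring and the spare spacer lie in a row along its long side (its own y axis), about 78 mm apart, in any order. Origin: centre of the underside. Fixed.
- peg0 (a point): Turning peg between loading and camera station: upright, black, 16 mm diameter, top 107 mm above the bench, 106 mm from the dial's axis, turns with the dial. Point: on its axis 95 mm above the bench. Peg tops stand 22 mm above the posts and 18 mm above a finished stack (89 mm), so fingers at peg height pass over all else on the dial.
- peg1 (a point): The like turning peg between the camera station and the back.
- peg2 (a point): The like turning peg between the back and the right.
- peg3 (a point): The like turning peg between the right side and the loading station, same point on it: pushed from right to left along the near side, it turns the dial clockwise.
- solder_spool: Bystander: white solder reel with yellow flanges, 48 mm diameter, 58 high, standing in front, between the dial and the tray. Origin: centre of its underside.
- cutters: Bystander: side cutters with red handles, 129 x 75 x 12 mm, lying flat at the right. Origin: centre of its underside.
- multimeter: Bystander: black hand multimeter, 150 x 90 x 47 mm, lying at the right. Origin: centre of its underside.
- tape: Bystander: roll of black tape, 67 mm diameter, 19 high, at the left. Origin: centre of its underside.
- duster_can: Bystander: white and blue spray can, 53 mm diameter, 146 high, at the left. Origin: centre of its underside.

How it is judged:
By the outcome, as a careful person would: the job done as asked, in the order asked, and still so for the second after the job is handed in, with the robot touching nothing.
It also fails if it takes over 67 s, if anything falls off the work surface, if the arm or the gripper's body presses on something with over 40 N, if the wrist force passes 120 N, or if a joint passes its speed limit or range.

ROBOT

A 7-joint arm with a two-finger parallel gripper is mounted at the origin on a cart in front of the work surface, level with it; the furniture and walls round the work are solid. World frame = base frame: x ahead of the robot, y to its left, z up, the work surface at z = 0. Lengths are in mm, angles in degrees, forces in N, time in s.
With the tool pointing down it reaches from about 350 to 900 mm from the base axis. Payload 7.2 kg.
Tool frame: the origin (TCP) lies at the very end of the fingers, on their centre line; the grasp point (between the pads) lies 19 mm behind it; z points along the fingers, y is the direction in which the jaws open and shut (so a half turn about z gives the same grasp; the last joint's range is limited). The gripper opens to 88 mm and grips with 3 to 60 N. Pads are 20 mm wide; open, the fingers measure 115 mm over their backs; the gripper's body (75 mm by 178 mm) begins 61 mm behind the grasp point.
Start: joints at [-77.303, 23.554, -0.728, 91.456, 0.321, 64.991, -4.71], TCP at [178.61, 598.939, 222.653] pointing down, gripper open.
Joint ranges: [-169.25, 169.25], [-16.82, 113.86], [-84.01, 82.57], [7.8, 145.47], [-59.2, 239.2], [7.22, 106.19], [-163.78, 163.78]. Speed limits (degrees/s): [136.94, 136.94, 172.46, 172.46, 180, 180, 180].

INTERFACE

Orientations are given as a 3x3 rotation matrix whose columns are the frame's x, y, z axes.
In Python, from workcell import r gives the robot as it stands. The module is installed in compiled form; this text tells all that it offers.
- The arm moves only by the shell command python3 -m handwheel 'ROWS'. ROWS is JSON, a list of rows, each a list of 7 numbers: the shift along the tool's x, y, z normalised to -1 to 1, where 1 is 500 mm, then the turn, a rotation vector about the tool's x, y, z normalised to -1 to 1, where 1 is pi rad, then the opening, from 0 (shut) to 1 (fully open). In form: [[dx, dy, dz, wx, wy, wz, grip], ...]. A call has 1 to 5 rows; each row is the pose to reach, as a shift and turn from the pose commanded when the call began, along the tool's axes at that moment, turning the shorter way round; what a row does not reach only later rows make up. A row lasts 1/10 s, in which the tool goes at most 50 mm and 8.59 degrees, less where a joint would pass 70% of its speed; a pose out of reach is approached as far as the arm can. A call with a number of a shift or a turn outside -1 to 1 is refused whole. A call with a gripper value outside its range is refused whole. The fingers move at their own pace and stop on an object; the grip force is fixed at half the most. Time passes only in rows, so rows that repeat a pose let the fingers close. It gives the time, the measured TCP pose, the force and the opening at its end, in the units of the state.
- r.observe(): the state, without advancing time (a new reading comes with each control period).
- r.snapshot(name): name is "side" or "top"; returns a dict with "frame" (400x640x3 uint8, red, green, blue), "camera_matrix" (3x3 intrinsics, pixels), "dist" ([k1, k2, p1, p2, k3] as OpenCV has them; the pictures are not rectified), "R" (3x3) and "t" (3): a world point X has camera coordinates R X + t. Camera axes: x right, y down, z forward; pixel columns grow to the right and rows downward; lengths in mm; the calibration is good to about 2 mm. A picture is of the moment at which its call begins. There is no depth.
- r.job_done(): hands the job in, once; it reports no verdict.
Trained networks look in the newest picture that a camera, given by its name, has taken for a name from the list of things; names that differ only in an ending like _2 or _b are one class to them, and where a whole thing is asked for, a point or a joint stands for the part that bears it (a point fixed in the world has none). Each returns a list of dicts, best first, with "score" (0 to 1); they miss things now and then, are a little off and sometimes report something else, mostly with a low value. They report only what shows in the picture. A call takes as long as a camera call.
- r.find_in(query, camera): "position" ([row, column] as shares, 0 to 1, of the picture: columns of its width, rows of its height, amid what is visible of it).
The state is a dict: "clock": time; "q": joint angles; "dq": joint speeds; "tau": joint torques, N m; "ee_pos": TCP position; "eef_rot": TCP orientation; "ft_force": force on the tool from outside, world axes, zero at the start; "wrist_torque": the same for the moment, N m; "opening": finger opening in mm.
Only numpy, scipy, OpenCV 4.12 (cv2) and the standard library are available. Lean on these libraries where they do the work, as an engineer would, in place of code of your own. Each camera call takes 0.05 s, during which the arm holds its last target. There are 200 camera calls.

## Working session

There is one attempt and no reset: what is moved stays moved. The work goes in short steps, Python scripts to look and compute and a shell command to move; the robot and the scene stay as the last step left them, time stands still between calls to the robot, and variables do not carry over. Pictures are saved under pics/ and viewed, about 8 in all and at most 12, crops included, and the job is handed in when it is done.

```bash
mkdir -p pics; cat > h.py <<'E'
import numpy as np, cv2
from workcell import r
def snap(n,f=None):
    s=r.snapshot(n)
    if f: cv2.imwrite('pics/'+f,cv2.cvtColor(s['frame'],cv2.COLOR_RGB2BGR))
    return s
def ray(s,uv):
    K=np.array(s['camera_matrix'],float);R=np.array(s['R']);t=np.array(s['t'])
    p=cv2.undistortPoints(np.array([[uv]],float),K,np.array(s['dist'],float))[0,0]
    return -R.T@t, R.T@np.array([p[0],p[1],1])
def atz(s,uv,z):
    c,d=ray(s,uv); return c+d*(z-c[2])/d[2]
def proj(s,P):
    R=np.array(s['R'],float)
    return cv2.projectPoints(np.array(P,float).reshape(-1,1,3),cv2.Rodrigues(R)[0],np.array(s['t'],float),np.array(s['camera_matrix'],float),np.array(s['dist'],float))[0][:,0]
def tri(a,ua,b,ub):
    c1,d1=ray(a,ua);c2,d2=ray(b,ub);d1=d1/np.linalg.norm(d1);d2=d2/np.linalg.norm(d2)
    k=np.linalg.lstsq(np.c_[d1,-d2],c2-c1,rcond=None)[0]
    p,q=c1+k[0]*d1,c2+k[1]*d2
    return (p+q)/2,np.linalg.norm(p-q)
E
python3 - <<'E'
from h import *
np.set_printoptions(precision=1,suppress=True)
S={c:snap(c,c+'0.png') for c in('top','side')}
for c in S: print(c,-np.array(S[c]['R']).T@S[c]['t'],np.array(S[c]['R']).tolist())
for n in ['lens_mid','ring_mid','spare_spacer_mid','tray','index_base','nest_load','peg0','peg1','peg2','peg3','solder_spool','duster_can']:
    U={}
    for c in S:
        o=r.find_in(n,c); print(n,c,[(round(d['score'],2),np.array(d['position'])[::-1]*[640,400]) for d in o[:4]])
        if o: U[c]=np.array(o[0]['position'])[::-1]*[640,400]
    if len(U)==2: print('   tri',*tri(S['top'],U['top'],S['side'],U['side']))
o=r.observe();print(o['clock'],o['ee_pos'],np.array(o['eef_rot']),o['opening'])
E
```

```text
top [ 266.8  -40.3 1627.7] [[-0.012895503699544505, -0.9998835679102176, -0.008158223303429583], [-0.9899754644912631, 0.013914509905297945, -0.14055236077492222], [0.14064951364879852, 0.006263947415883415, -0.9900396341930598]]
side [  554.8 -1157.2  1006.1] [[0.9957792568377984, 0.09099336231454228, 0.011994985046103043], [0.06718531999851195, -0.633641438956116, -0.7707040025939401], [-0.0625284289604285, 0.7682569458536102, -0.6370804193501975]]
lens_mid top [(0.54, array([422.1, 229.7])), (0.32, array([322.3, 201.6]))]
lens_mid side [(0.68, array([285.5, 283.8]))]
   tri [ 394.9 -380.2   21.8] 4.990158562682321
ring_mid top [(0.61, array([322.9, 196.9]))]
ring_mid side [(0.46, array([319.9, 256. ]))]
   tri [ 505.9  -47.5 -202.3] 83.0168807182409
spare_spacer_mid top [(0.44, array([410.3, 213.8])), (0.17, array([323.3, 195.7]))]
spare_spacer_mid side [(0.48, array([301.9, 275.5]))]
   tri [ 443.7 -343.3   21.2] 9.860666111684408
tray top [(0.6, array([399.7, 211.6]))]
tray side [(0.81, array([304.6, 273.2]))]
   tri [ 451.2 -311.6   -4.4] 17.61851368145272
index_base top [(0.7,
[... 550 characters left out ...]
4. ] 0.27563981691161465
peg2 top [(0.85, array([324. , 199.9]))]
peg2 side [(0.57, array([331.5, 206.1]))]
   tri [501.2 -41.6  24. ] 0.27563981691161465
peg3 top [(0.85, array([324. , 199.9]))]
peg3 side [(0.57, array([331.5, 206.1]))]
   tri [501.2 -41.6  24. ] 0.27563981691161465
solder_spool top [(0.52, array([366.7, 241.3]))]
solder_spool side [(0.79, array([278.7, 229.5]))]
   tri [ 350.7 -186.5   41.2] 6.006659716422409
duster_can top [(0.62, array([175.6, 182.9]))]
duster_can side [(0.84, array([353.3, 119.3])), (0.69, array([330.1, 203.1]))]
   tri [557.9 467.7  64.9] 7.8980361668001136
1.3 [178.6 598.9 222.6] [[-1.   0.3 -0. ]
 [ 0.3  1.   0. ]
 [ 0.   0.  -1. ]] 87.81822251672021
```

```bash
python3 - <<'E'
import cv2
a=cv2.imread('pics/top0.png')[140:260,250:450]; cv2.imwrite('pics/t0c.png',cv2.resize(a,None,fx=4,fy=4,interpolation=cv2.INTER_CUBIC))
a=cv2.imread('pics/side0.png')[140:320,220:420]; cv2.imwrite('pics/s0c.png',cv2.resize(a,None,fx=4*.8,fy=4*.8,interpolation=cv2.INTER_CUBIC))
E
```

```text
(no output)
```

View pics/t0c.png

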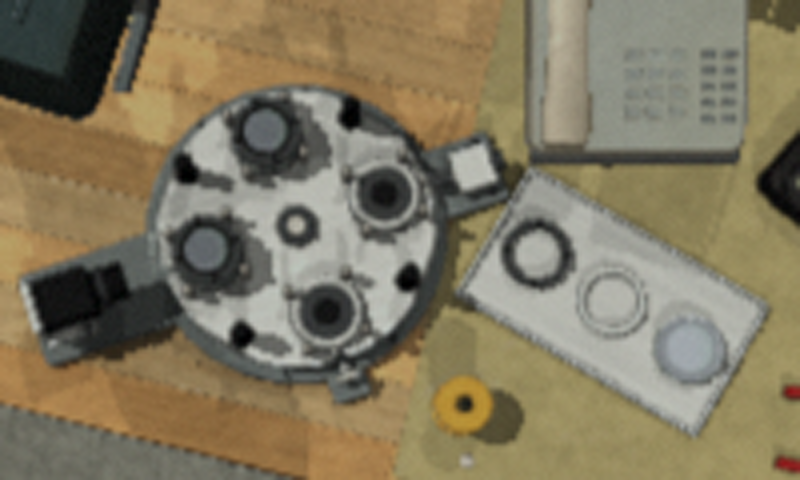

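View pics/s0c.png

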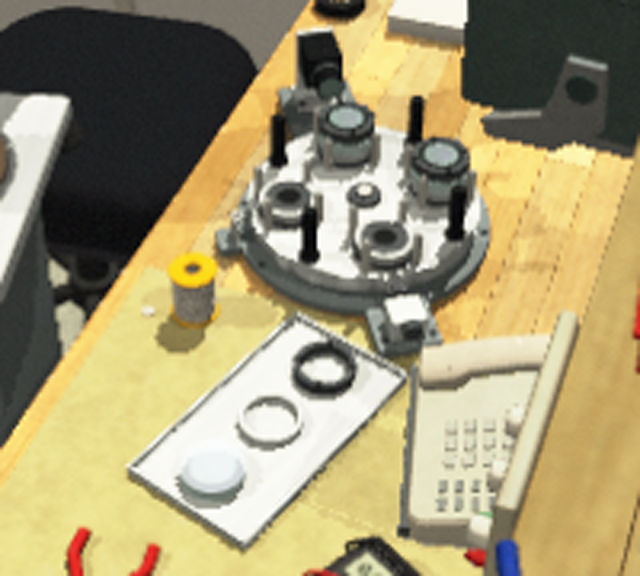

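```bash
cat > fit.py <<'E'
from h import *
from scipy.optimize import minimize, differential_evolution as de
from scipy.ndimage import map_coordinates
def gray(s): return cv2.cvtColor(s['frame'],cv2.COLOR_RGB2GRAY).astype(float)
def val(g,p): return map_coordinates(g,[p[:,1],p[:,0]],order=1,mode='nearest')
A=np.linspace(0,2*np.pi,120,endpoint=False)
def circ(c,R): return np.c_[c[0]+R*np.cos(A),c[1]+R*np.sin(A),np.full(len(A),c[2])]
def edge(s,g,c,R,d=3.0):   # mean of outside - inside
    return np.mean(np.clip(val(g,proj(s,circ(c,R+d)))-val(g,proj(s,circ(c,R-d))),-60,60))
def dialscore(S,G,cx,cy,th):
    f=0
    for k in S:
        s,g=S[k],G[k]
        f-=2*edge(s,g,(cx,cy,45),120)
        for i in range(4):
            a=th+np.pi*(1.25-.5*i)  # peg0 between -x and +y : angle 135deg
            a=th+np.deg2rad(135-90*i)
            x,y=cx+106*np.cos(a),cy+106*np.sin(a)
            L=np.c_[np.full(30,x),np.full(30,y),np.linspace(50,107,30)]
            cam=-np.array(s['R']).T@np.array(s['t']);v=np.array([x,y])-cam[:2];n=np.array([-v[1],v[0],0])/np.hypot(*v)
            f+=.25*np.mean(np.clip(val(g,proj(s,L+14*n)),0,140)+np.clip(val(g,proj(s,L-14*n)),0,140)-2*val(g,proj(s,L)))
        for a in (th+np.pi,th-np.pi/2):
            x,y=cx+80*np.cos(a),cy+80*np.sin(a)
            f+=.5*edge(s,g,(x,y,61),24.5)
    return f
def fitdial(S,x0=(500,-40,np.deg2rad(19)),dth=.2):
    G={k:gray(S[k]) for k in S}
    return de(lambda p:-dialscore(S,G,*p),[(x0[0]-15,x0[0]+15),(x0[1]-15,x0[1]+15),(x0[2]-dth,x0[2]+dth)],seed=1,tol=1e-6,popsize=10,maxiter=60)
def fitcirc(S,terms,x0,w=15):
    G={k:gray(S[k]) for k in S}
    f=lambda p:-sum(sg*edge(S[k],G[k],(p[0],p[1],z),R,2.5) for k in S for R,z,sg in terms)
    return de(f,[(x0[0]-w,x0[0]+w),(x0[1]-w,x0[1]+w)],seed=1,tol=1e-6,popsize=15,maxiter=60)
E
python3 - <<'E'
from fit import *
np.set_printoptions(precision=2,suppress=True)
import pickle
S={c:snap(c) for c in('top','side')}
pickle.dump(S,open('S0.pkl','wb'))
print(S['top']['camera_matrix'])
off=lambda u,v:(u/4+250,v/4+140)
for sub in (['top','side'],['top'],['side']):
    T={k:S[k] for k in sub}
    o=fitdial(T);print(sub,'dial',o.x[:2],np.rad2deg(o.x[2]),o.fun)
    print(' lens',end=' ')
    o=fitcirc(T,[(30,19.4,-1)],atz(S['top'],off(690,345),19)[:2]);print(o.x,o.fun)
    o=fitcirc(T,[(30,19.4,1),(23,19.4,1)],atz(S['top'],off(537,253),19)[:2]);print(' ring',o.x,o.fun)
    o=fitcirc(T,[(30,19.4,1),(23,19.4,-1)],atz(S['top'],off(537,253),19)[:2]);
    # ring is dark: outside bright (+), bore bright => inside brighter (-)
    G={k:gray(T[k]) for k in T}
    f=lambda p:-sum(edge(T[k],G[k],(p[0],p[1],19.4),30,2.5)-edge(T[k],G[k],(p[0],p[1],19.4),23,2.5) for k in T)
    print(' ring2',o.x,o.fun)
    o=fitcirc(T,[(30,15.4,-1),(24.5,15.4,1)],atz(S['top'],off(613,302),15)[:2]);print(' spacer',o.x,o.fun)
E
```

```text
[[462.4    0.   320.75]
 [  0.   462.4  201.87]
 [  0.     0.     1.  ]]
['top', 'side'] dial [508.83 -40.74] 18.083929056037192 -604.1504621274798
 lens [ 403.   -371.27] -11.972544406626026
 ring [ 481.76 -264.48] -34.76062126385182
 ring2 [ 487.3 -252.5] -137.59019886445265
 spacer [ 444.49 -315.06] -41.54441405699426
['top'] dial [511.14 -40.44] 18.29478607058407 -334.7332547574721
 lens [ 404.42 -396.36] -6.6418130877983
 ring [ 483.13 -253.97] -15.269673802216083
 ring2 [ 487.71 -251.63] -106.8547601153443
 spacer [ 447.47 -315.54] -27.63521332919466
['side'] dial [506.36 -40.74] 18.01577044264043 -318.05140778506194
 lens [ 398.41 -379.72] -21.06641459600706
 ring [ 486.15 -237.86] -29.878606598996896
 ring2 [ 485.06 -260.66] -98.53820479005186
 spacer [ 442.1  -314.79] -55.18173796211648
```

```bash
python3 - <<'E'
from fit import *
import pickle
np.set_printoptions(precision=2,suppress=True)
S=pickle.load(open('S0.pkl','rb'))
out=[]
for k,c0 in (('top',(422,226)),('side',(286,287))):
    f=S[k]['frame'].astype(int)
    d=f[:,:,2]-f[:,:,0]
    x0,y0=int(c0[0])-16,int(c0[1])-14
    w=d[y0:y0+28,x0:x0+32]
    print(k);print(w[::1,::1])
    m=(w>12).astype(np.uint8)
    n,l,st,ce=cv2.connectedComponentsWithStats(m)
    i=1+st[1:,4].argmax();u=ce[i]+[x0,y0];print(u,st[i],atz(S[k],u,12.4))
# predicted size
    print(np.ptp(proj(S[k],np.r_[circ((407,-379,19.4),30),circ((407,-379,5.4),30)]),axis=0))
E
```

```text
top
[[ -7  -5  -6  -2  -6  -7  -6  -5  -6  -7  -7  -6  -6  -7  -7  -8  -6  -7
   -7  -5  -7  -6  -8  -7  -6  -6  -6  -5  -6  -8 -28 -46]
 [ -7  -7  -6  -4  -7  -7  -6  -7  -6  -7  -6  -5  -6  -6  -6  -6  -6  -6
   -6  -6  -6  -6  -7  -6  -6  -6  -4  -6  -3  -3  -9 -20]
 [ -8  -7  -8  -4  -4  -4  -8  -6  -6  -7  -4  -5  -9  -5  -6  -6  -6  -7
   -7  -7  -6  -7  -6  -6  -7  -7  -7  -5  -7  -4  -4  -6]
 [ -5  -7  -6  -4  -1  -3  -5  -7  -7  -7  -5  -6  -6  -5  -7  -4  -7  -6
   -6  -9  -7  -8  -6  -6  -5  -7  -8  -7  -7  -6  -6  -5]
 [ -7  -6  -5  -2  -3  -4  -6  -9  -7  -7  -5  -6  -6  -5  -5  -4  -6  -6
   -6  -5  -8  -8  -7  -7  -5  -6  -8  -6  -7  -7  -8  -8]
 [ -6  -6  -5  -3  -5  -6  -6  -8  -6  -7  -5  -4  -6  -7  -6  -5  -6  -5
   -6  -6  -6  -7  -7  -7  -7  -7  -7  -8  -7  -8  -9  -6]
 [ -8  -6  -4  -1  -3  -5  -5  -9  -7  -6  -8  -5  -6  -3  -3  -1  -1  -3
   -5  -3  -6  -7  -7  -6  -7  -7  -8  -6  -7  -7  -7  -7]
 [ -8  -7  -4  -2  -3  -3  -4  -7  -8  -7  -6  -4  -1   4   4   4   6   5
    3   2  -2  -6  -6  -7  -6  -5  -7  -7  -8  -6  -6  -5]
 [ -5  -5  -5  -5  -4  -6  -8  -
[... 5859 characters left out ...]
-8 -12  -7  -5  -5  -5  -5  -5  -5  -5]
 [-92 -92 -66 -53 -32 -16 -11 -12 -14 -14 -13 -12  -9 -12 -12 -13 -14 -11
  -10  -9 -11  -9  -8  -6  -6  -6  -5  -5  -5  -5  -5  -5]
 [-94 -94 -92 -71 -64 -47 -19 -10 -10 -12 -13 -12 -13 -11 -14 -14 -12  -8
   -9  -8  -4  -5  -5  -6  -6  -5  -4  -5  -5  -5  -5  -5]
 [-95 -93 -95 -96 -89 -63 -51 -31 -14 -10 -13  -8  -8  -6  -5  -5  -4  -4
   -4  -4  -5  -6  -6  -5  -5  -5  -5  -5  -5  -5  -4  -5]
 [-95 -96 -92 -94 -94 -91 -70 -62 -44 -23 -10 -10 -13  -7  -5  -4  -4  -5
   -4  -4  -6  -5  -5  -6  -5  -5  -6  -6  -6  -6  -5  -5]]Traceback (most recent call last):
  File "<stdin>", line 14, in <module>
ValueError: attempt to get argmax of an empty sequence
```

```bash
python3 - <<'E'
from fit import *
import pickle
np.set_printoptions(precision=2,suppress=True)
S=pickle.load(open('S0.pkl','rb'))
def hull(k,P):
    return cv2.convexHull(proj(S[k],P).astype(np.float32))
def cen(k,c,h,R=30,z0=5.4):
    M=cv2.moments(hull(k,np.r_[circ((c[0],c[1],z0),R),circ((c[0],c[1],z0+h),R)]));return np.array([M['m10'],M['m01']])/M['m00'],M['m00']
def solve(k,u,h,g):
    p=np.array(g,float)
    for _ in range(5):
        e=u-cen(k,p,h)[0]; p+= (atz(S[k],cen(k,p,h)[0]+e,12)-atz(S[k],cen(k,p,h)[0],12))[:2]
    return p
out={}
for k,c0,t in (('top',(422,226),1),('side',(286,287),-2.5)):
    f=S[k]['frame'].astype(int); d=f[:,:,2]-f[:,:,0]
    x0,y0=c0[0]-16,c0[1]-14; w=d[y0:y0+28,x0:x0+32]
    w=np.clip((w+6)/(9 if k=='side' else 12),0,1); 
    m=(w>.5).astype(np.uint8); n,l,st,ce=cv2.connectedComponentsWithStats(m); i=1+st[1:,4].argmax()
    u=ce[i]+[x0,y0]
    p=solve(k,u,14,(407,-379)); print('lens',k,u,st[i,4],cen(k,p,14)[1],p)
# ring: dark mask, fill
for k,c0,t in (('top',(384,203),0),('side',(321,255),0)):
    g=gray(S[k]); x0,y0=c0[0]-16,c0[1]-14; w=g[y0:y0+28,x0:x0+32]
    if k=='side': print(w.astype(int))
    m=(w<110).astype(np.uint8)
    n,l,st,ce=cv2.connectedComponentsWithStats(m); i=l[14-0,14] if 0 else 1+st[1:,4].argmax()
    cs,_=cv2.findContours((l==i).astype(np.uint8),cv2.RETR_EXTERNAL,cv2.CHAIN_APPROX_NONE)
    f=np.zeros_like(m);cv2.drawContours(f,cs,-1,1,-1); yy,xx=np.nonzero(f);u=np.array([xx.mean()+x0,yy.mean()+y0])
    p=solve(k,u,14,(487,-252)); print('ring',k,u,f.sum(),cen(k,p,14)[1],p)
E
```

```text
lens top [422.14 226.83] 237 246.82992019620724 [ 403.16 -383.19]
lens side [286.12 286.22] 319 354.04310102853924 [ 398.72 -379.95]
ring top [383.96 203.05] 256 238.53256660234183 [ 488.88 -252.62]
[[213 209 191 214 135 109 131 237 226 217 154 118 141 224 211 226 223 180
  170 174 174 176 172 132 123 122 121 107  96  88 104 166]
 [213 231 218 130 108 179 214 246 249 248 226 207 169 128 141 210 219 229
  218 220 221 221 201 137 120 121 161 168 112 100  79 156]
 [234 237 145 173 189 239 248 249 248 248 248 248 227 207 163 120 164 217
  209 229 218 220 146 123 119 161 210 214 162 110  83 130]
 [235 142 173 233 243 248 249 248 248 248 248 248 248 248 227 157 154 120
  177 217 214 226 151 123 162 210 216 213 200 121  91  97]
 [133 171 238 243 248 249 248 248 248 248 248 248 247 248 245 211 197 131
  141 130 183 209 207 186 213 217 215 214 207 121 100  78]
 [169 237 247 249 249 248 248 248 248 248 247 239 233 231 211 202 202 116
   78 113 103 119 217 210 230 224 217 214 215 169 112  83]
 [238 247 249 249 248 248 248 248 248 239 228 180 143  98  91  87  89  58
   40  96  90 102 108 124 213
[... 2189 characters left out ...]
47 248 234 227 173 152 152 140 138 135 137
  135 133 217 227 246 248 248 248 247 243 242 240 241 242]
 [130 121 125 116 130 175 228 245 244 243 247 236 230 230 229 229 229 228
  227 226 245 248 248 248 248 249 249 246 241 241 242 243]
 [147 143 146 140 123 117 153 229 243 239 247 249 249 249 248 248 248 248
  247 247 247 248 248 249 249 250 248 248 246 246 242 238]
 [230 229 230 175 144 127 115 183 245 241 243 248 249 248 248 248 247 247
  247 247 248 248 248 249 250 248 248 248 248 249 238 244]
 [248 248 248 237 232 159 123 142 240 243 240 244 248 248 248 247 247 247
  245 244 245 248 249 249 249 248 248 249 249 248 245 214]]
ring side [321.3  254.81] 273 296.8682254573796 [ 485.99 -251.79]
```

```bash
cat > go.py <<'E'
import sys,numpy as np
from scipy.spatial.transform import Rotation as Ro
from workcell import r
np.set_printoptions(precision=4,suppress=True)
o=r.observe();p=np.array(o['ee_pos']);R=np.array(o['eef_rot'])
print('clock',o['clock'],'pos',p,'phi',np.degrees(np.arctan2(R[1,1],R[0,1])),'tilt',R[:2,2],'open',o['opening'],'F',np.array(o['ft_force']))
w=sys.argv[1:]
for i in range(0,len(w),4):
    x,y,z,f=map(float,w[i:i+4]);a=np.radians(f)
    T=np.array([[np.sin(a),np.cos(a),0],[-np.cos(a),np.sin(a),0],[0,0,-1]])
    T2=T@np.diag([-1,-1,1])
    rv=[(Ro.from_matrix(R.T@M).as_rotvec()) for M in (T,T2)]
    k=np.argmin([np.linalg.norm(v) for v in rv])
    print([x,y,z,f],(R.T@(np.array([x,y,z])-p)/500),'rot',rv[k]/np.pi,'alt rotz',rv[1-k][2]/np.pi)
E
python3 go.py 450 200 230 -64 450 200 230 -160; python3 -c "
from workcell import r;print(r.observe()['q'])"
```

```text
clock 1.4 pos [178.5829 598.9419 222.6595] phi 73.39890695441005 tilt [-0.  0.] open 87.88843149506941 F [ 0.3406 -0.8351  0.1539]
[-77.30463603  23.55381023  -0.72911348  91.45539407   0.32100592
  64.99152086  -4.70980283]Traceback (most recent call last):
  File "go.py", line 12, in <module>
    rv=[(Ro.from_matrix(R.T@M).as_rotvec()) for M in (T,T2)]
         ~~~~~~~~~~~~~~^^^^^^^
  File "scipy/spatial/transform/_rotation.pyx", line 1143, in scipy.spatial.transform._rotation.Rotation.from_matrix
ValueError: Non-positive determinant (left-handed or null coordinate frame) in rotation matrix 0: [[ 0.7361 -0.6769 -0.    ]
 [-0.6769 -0.7361 -0.    ]
 [-0.     -0.      1.    ]].
```

```bash
sed -i 's/T=np.array(.*/T=np.array([[-np.sin(a),np.cos(a),0],[np.cos(a),np.sin(a),0],[0,0,-1]])/' go.py; python3 go.py 450 250 225 25 401 -381.5 100 -64
```

```text
clock 1.4 pos [178.5829 598.9419 222.6595] phi 73.39890695441005 tilt [-0.  0.] open 87.88843149506941 F [ 0.3406 -0.8351  0.1539]
[450.0, 250.0, 225.0, 25.0] [-0.7196 -0.5137 -0.0047] rot [ 0.     -0.      0.2689] alt rotz -0.731117183508889
[401.0, -381.5, 100.0, -64.0] [-0.9865 -1.7521  0.2453] rot [ 0.     -0.     -0.2367] alt rotz 0.7633272608452988
```

```bash
python3 -m handwheel '[[-0.72,-0.514,0,0,0,0.269,1],[-0.72,-0.514,0,0,0,0.269,1],[-0.72,-0.514,0,0,0,0.269,1],[-0.72,-0.514,0,0,0,0.269,1],[-0.72,-0.514,0,0,0,0.269,1]]'; python3 go.py 450 250 225 25 470 100 225 0
```

```text
clock: 1.9
ee_pos: [333.1, 400.0, 222.9]
eef_rot: [[-0.501, 0.865, 0.0], [0.865, 0.501, 0.001], [0.001, 0.001, -1.0]]
ft_force: [0.3, 0.9, 0.5]
opening: 88.0
clock 1.9 pos [333.0747 399.9643 222.9306] phi 30.07793136591176 tilt [0.0003 0.0008] open 87.95018210302739 F [0.3445 0.8501 0.4775]
[450.0, 250.0, 225.0, 25.0] [-0.3767  0.052  -0.0043] rot [ 0.0002 -0.0002  0.0282] alt rotz -0.9717891384841151
[470.0, 100.0, 225.0, 0.0] [-0.6564 -0.0637 -0.0045] rot [ 0.0001 -0.0002  0.1671] alt rotz -0.8329002682847837
```

```bash
python3 -m handwheel '[[-0.656,-0.064,0,0,0,0.167,1],[-0.656,-0.064,0,0,0,0.167,1],[-0.656,-0.064,0,0,0,0.167,1],[-0.656,-0.064,0,0,0,0.167,1],[-0.656,-0.064,0,0,0,0.167,1]]'; python3 go.py 460 -100 225 -40
```

```text
clock: 2.4
ee_pos: [437.7, 173.0, 223.1]
eef_rot: [[-0.004, 1.0, 0.001], [1.0, 0.004, 0.001], [0.001, 0.001, -1.0]]
ft_force: [1.5, 0.5, -0.4]
opening: 87.8
clock 2.4 pos [437.7201 172.9707 223.057 ] phi 0.22515933859968812 tilt [0.0008 0.0009] open 87.81187552521766 F [ 1.4929  0.4882 -0.4276]
[460.0, -100.0, 225.0, -40.0] [-0.5461  0.0424 -0.0043] rot [ 0.0001 -0.0004  0.2235] alt rotz -0.7765266728689375
```

```bash
python3 -m handwheel '[[-0.546,0.042,0,0,0,0.224,1],[-0.546,0.042,0,0,0,0.224,1],[-0.546,0.042,0,0,0,0.224,1],[-0.546,0.042,0,0,0,0.224,1],[-0.546,0.042,0,0,0,0.224,1]]'; python3 go.py 401 -381.5 120 -64
```

```text
clock: 2.9
ee_pos: [457.9, -76.3, 223.1]
eef_rot: [[0.646, 0.763, 0.001], [0.763, -0.646, 0.001], [0.001, 0.001, -1.0]]
ft_force: [1.0, 0.7, 0.0]
opening: 87.6
clock 2.9 pos [457.8788 -76.2763 223.138 ] phi -40.27109170218413 tilt [0.0014 0.0008] open 87.63442011349017 F [0.9714 0.6866 0.0191]
[401.0, -381.5, 120.0, -64.0] [-0.5396  0.3077  0.2057] rot [ 0.0001 -0.0005  0.1318] alt rotz -0.8681723519923533
```

```bash
python3 -m handwheel '[[-0.54,0.308,0.05,0,0,0.132,1],[-0.54,0.308,0.1,0,0,0.132,1],[-0.54,0.308,0.15,0,0,0.132,1],[-0.54,0.308,0.2,0,0,0.132,1],[-0.54,0.308,0.206,0,0,0.132,1]]'; python3 go.py 401 -381.5 60 -64
```

```text
clock: 3.4
ee_pos: [415.6, -310.2, 153.7]
eef_rot: [[0.896, 0.443, 0.001], [0.443, -0.896, -0.0], [0.001, 0.001, -1.0]]
ft_force: [1.4, 0.5, 1.0]
opening: 87.5
clock 3.4 pos [ 415.6212 -310.2165  153.7323] phi -63.675749209063945 tilt [ 0.0015 -0.0004] open 87.45576069100179 F [1.4066 0.4971 1.0431]
[401.0, -381.5, 60.0, -64.0] [-0.0896  0.1146  0.1875] rot [ 0.0003 -0.0004  0.0018] alt rotz -0.9981981454963191
```

```bash
python3 -m handwheel '[[-0.09,0.115,0.1,0,0,0.002,1],[-0.09,0.115,0.15,0,0,0.002,1],[-0.09,0.115,0.188,0,0,0.002,1],[-0.09,0.115,0.188,0,0,0.002,1]]'; python3 go.py 401 -381.5 9 -64; python3 - <<'E'
from fit import *
a=snap('side','s1.png');b=snap('top','t1.png')
A=cv2.resize(cv2.imread('pics/s1.png')[190:330,220:360],None,fx=4,fy=4,interpolation=cv2.INTER_CUBIC)
cv2.imwrite('pics/s1c.png',A)
E
```

```text
clock: 3.8
ee_pos: [398.2, -379.8, 57.1]
eef_rot: [[0.9, 0.435, -0.005], [0.435, -0.9, 0.003], [-0.003, -0.005, -1.0]]
ft_force: [1.0, 0.8, 0.3]
opening: 87.8
clock 3.8 pos [ 398.1984 -379.7774   57.1036] phi -64.2163284527081 tilt [-0.005   0.0026] open 87.8223472287878 F [0.9788 0.8269 0.2961]
[401.0, -381.5, 9.0, -64.0] [0.0039 0.006  0.0962] rot [-0.0015  0.0011 -0.0012] alt rotz 0.9987966101554496
```

View pics/s1c.png

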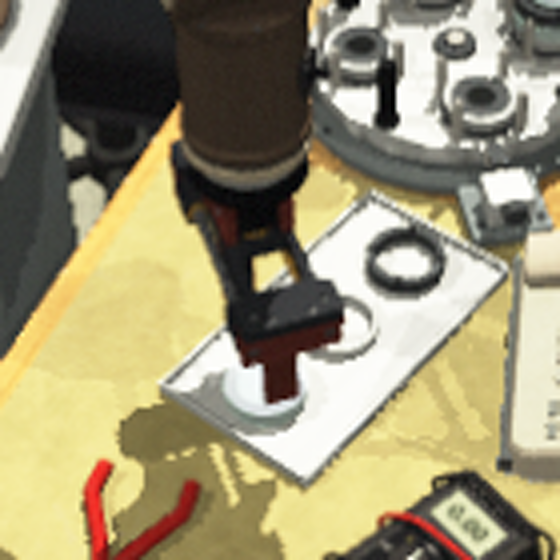

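```bash
python3 go.py 401 -381.5 9 -64
```

```text
clock 3.9 pos [ 400.6429 -379.8537   60.3693] phi -64.0836679274664 tilt [-0.0007  0.0005] open 88.04559240463277 F [0.2037 0.0306 0.6636]
[401.0, -381.5, 9.0, -64.0] [-0.0008  0.0033  0.1027] rot [-0.0002  0.0001 -0.0005] alt rotz 0.9995351423711119
```

```bash
python3 -m handwheel '[[0,0.003,0.04,0,0,0,1],[0,0.003,0.08,0,0,0,1],[0,0.003,0.102,0,0,0,1],[0,0.003,0.102,0,0,0,1],[0,0.003,0.102,0,0,0,0.8]]'; python3 go.py 401 -381.5 9 -64 401 -381.5 9 -4;
```

```text
clock: 4.4
ee_pos: [402.1, -381.4, 10.2]
eef_rot: [[0.899, 0.438, 0.001], [0.438, -0.899, -0.001], [0.001, 0.001, -1.0]]
ft_force: [0.3, 0.2, 0.4]
opening: 82.7
clock 4.4 pos [ 402.1062 -381.3862   10.2355] phi -64.03529730607134 tilt [ 0.0012 -0.0006] open 82.74192411752067 F [0.3161 0.2287 0.3861]
[401.0, -381.5, 9.0, -64.0] [-0.0021 -0.0008  0.0025] rot [ 0.0003 -0.0003 -0.0002] alt rotz 0.9998038191691525
[401.0, -381.5, 9.0, -4.0] [-0.0021 -0.0008  0.0025] rot [ 0.0004 -0.0001 -0.3335] alt rotz 0.6664705902437394
```

```bash
python3 -m handwheel '[[0,0,0.001,0,0,0,0.72],[0,0,0.001,0,0,0,0.66],[0,0,0.001,0,0,0,0.6],[0,0,0.001,0,0,0,0.6],[0,0,0.001,0,0,0,0.6]]';  python3 go.py 401 -381.5 9 -4
```

```text
clock: 4.9
ee_pos: [401.6, -381.5, 9.1]
eef_rot: [[0.899, 0.437, 0.001], [0.437, -0.899, -0.0], [0.001, 0.0, -1.0]]
ft_force: [-0.6, 1.1, 6.5]
opening: 59.4
clock 4.9 pos [ 401.6334 -381.5055    9.0955] phi -64.07831652034163 tilt [ 0.0008 -0.0001] open 59.353319686389106 F [-0.6469  1.1326  6.4804]
[401.0, -381.5, 9.0, -4.0] [-0.0011 -0.0006  0.0002] rot [ 0.0002 -0.0001 -0.3338] alt rotz 0.6662315800384431
```

```bash
python3 -m handwheel '[[0,0,0,0,0,0,0.85],[0,0,0,0,0,0,0.85],[0,0,0,0,0,0,0.85],[0,0,0,0,0,0,0.85]]';  python3 go.py 401 -381.5 9 -4
```

```text
clock: 5.3
ee_pos: [401.2, -381.3, 8.4]
eef_rot: [[0.899, 0.437, -0.0], [0.437, -0.899, 0.0], [-0.0, -0.0, -1.0]]
ft_force: [0.3, 0.4, -0.7]
opening: 74.3
clock 5.3 pos [ 401.2093 -381.2907    8.4313] phi -64.0787632675755 tilt [-0.0003  0.0001] open 74.28812562387637 F [ 0.2732  0.3601 -0.7393]
[401.0, -381.5, 9.0, -4.0] [-0.0006  0.0002 -0.0011] rot [-0.0001  0.     -0.3338] alt rotz 0.666229094158237
```

```bash
python3 -m handwheel '[[0,0,-0.001,0,0,-0.333,0.85],[0,0,-0.001,0,0,-0.333,0.85],[0,0,-0.001,0,0,-0.333,0.85],[0,0,-0.001,0,0,-0.333,0.85],[0,0,-0.001,0,0,-0.333,0.85]]';  python3 go.py 401 -381.5 9 -4
```

```text
clock: 5.8
ee_pos: [401.3, -381.3, 9.0]
eef_rot: [[0.354, 0.935, -0.0], [0.935, -0.354, -0.0], [-0.0, -0.0, -1.0]]
ft_force: [-0.3, -0.3, -0.6]
opening: 74.4
clock 5.8 pos [ 401.2533 -381.3366    9.0094] phi -20.753299332353677 tilt [-0.0001 -0.    ] open 74.38146202622326 F [-0.2985 -0.2516 -0.5846]
[401.0, -381.5, 9.0, -4.0] [-0.0005 -0.0004  0.    ] rot [-0.      0.     -0.0931] alt rotz 0.9069261143867767
```

Finish the rotation and close.

```bash
python3 -m handwheel '[[0,0,0,0,0,-0.093,0.85],[0,0,0,0,0,-0.093,0.85],[0,0,0,0,0,-0.093,0.85],[0,0,0,0,0,-0.093,0.75],[0,0,0,0,0,-0.093,0.6]]'; python3 -m handwheel '[[0,0,0,0,0,0,0.6],[0,0,0,0,0,0,0.6],[0,0,0,0,0,0,0.6]]';  python3 go.py 401 -381.5 130 -4
```

```text
clock: 6.3
ee_pos: [401.3, -381.4, 9.0]
eef_rot: [[0.079, 0.997, -0.0], [0.997, -0.079, -0.0], [-0.0, -0.0, -1.0]]
ft_force: [0.1, -0.4, -0.3]
opening: 62.0
clock: 6.6
ee_pos: [401.3, -381.3, 9.0]
eef_rot: [[0.077, 0.997, -0.0], [0.997, -0.077, -0.0], [-0.0, -0.0, -1.0]]
ft_force: [0.7, 0.5, -0.5]
opening: 59.2
clock 6.6 pos [ 401.3478 -381.2821    8.9968] phi -4.389813757102733 tilt [-0.0002 -0.0001] open 59.19199955279396 F [ 0.7481  0.519  -0.4688]
[401.0, -381.5, 130.0, -4.0] [-0.0005 -0.0007 -0.242 ] rot [-0.0001  0.     -0.0022] alt rotz 0.9978343654857718
```

```bash
python3 -m handwheel '[[0,0,0,0,0,0,0.8],[0,0,0,0,0,0,1],[0,0,0,0,0,0,1],[0,0,0,0,0,0,1],[0,0,-0.05,0,0,0,1]]'; python3 -m handwheel '[[0,0,-0.1,0,0,0,1],[0,0,-0.2,0,0,0,1],[-0.1,0.1,-0.3,0,0,0,1],[-0.2,0.2,-0.4,0,0,0,1],[-0.3,0.3,-0.4,0,0,0,1]]'; python3 -m handwheel '[[0.2,0.2,0,0,0,0,1],[0.2,0.2,0,0,0,0,1],[0.2,0.2,0,0,0,0,1]]';python3 go.py 401.3 -381.3 60 -4
```

```text
clock: 7.1
ee_pos: [399.9, -379.8, 32.0]
eef_rot: [[0.076, 0.997, -0.004], [0.997, -0.076, 0.003], [0.003, -0.004, -1.0]]
ft_force: [-0.0, -0.1, 0.1]
opening: 87.8
clock: 7.6
ee_pos: [487.0, -480.6, 211.2]
eef_rot: [[0.075, 0.997, 0.004], [0.997, -0.075, -0.002], [-0.002, 0.004, -1.0]]
ft_force: [1.3, -0.8, -0.4]
opening: 87.9
clock: 7.9
ee_pos: [594.7, -385.4, 206.8]
eef_rot: [[0.076, 0.997, 0.0], [0.997, -0.076, 0.001], [0.001, 0.0, -1.0]]
ft_force: [0.2, 0.3, 0.9]
opening: 87.8
clock 7.9 pos [ 594.7362 -385.3972  206.78  ] phi -4.34129857842453 tilt [0.0002 0.001 ] open 87.80620137899096 F [0.2264 0.2705 0.9442]
[401.3, -381.3, 60.0, -4.0] [-0.0214 -0.3864  0.2935] rot [ 0.0001 -0.0003 -0.0019] alt rotz 0.9981037876436407
```

```bash
cat > lens.py <<'E'
from fit import *
def cen(s,c,h,R=30,z0=5.4):
    M=cv2.moments(cv2.convexHull(proj(s,np.r_[circ((c[0],c[1],z0),R),circ((c[0],c[1],z0+h),R)]).astype(np.float32)));return np.array([M['m10'],M['m01']])/M['m00'],M['m00']
def solve(s,u,h,g):
    p=np.array(g,float)
    for _ in range(5):
        c=cen(s,p,h)[0]; p+=(atz(s,u,12)-atz(s,c,12))[:2]
    return p
def lens(k,s):
    c0,dv={'top':((422,226),12),'side':((286,287),9)}[k]
    f=s['frame'].astype(int); d=f[:,:,2]-f[:,:,0]
    x0,y0=c0[0]-16,c0[1]-14; w=np.clip((d[y0:y0+28,x0:x0+32]+6)/dv,0,1)
    n,l,st,ce=cv2.connectedComponentsWithStats((w>.5).astype(np.uint8)); i=1+st[1:,4].argmax()
    u=ce[i]+[x0,y0]; return u,st[i,4],solve(s,u,14,(401,-381))
if __name__=='__main__':
    np.set_printoptions(precision=2,suppress=True)
    import pickle
    S={}
    for k in('top','side'): S[k]=snap(k,k+'2.png'); print(k,*lens(k,S[k]))
    pickle.dump(S,open('S2.pkl','wb'))
    d=cv2.imread('pics/side2.png')[190:340,220:420]; cv2.imwrite('pics/s2c.png',cv2.resize(d,None,fx=3,fy=3))
    for sub in (['top','side'],['top'],['side']):
        o=fitdial({k:S[k] for k in sub});print(sub,'dial',o.x[:2],np.rad2deg(o.x[2]),o.fun)
E
python3 lens.py
```

```text
top [422.95 227.82] 198 [ 399.67 -385.88]
side [285.86 286.31] 324 [ 398.05 -380.33]
['top', 'side'] dial [509.58 -40.85] 18.627864115077223 -502.3323459022482
['top'] dial [511.04 -40.52] 18.300316436253222 -328.0796369719811
['side'] dial [506.34 -41.4 ] 17.38212444543613 -217.0242899366605
```

View pics/s2c.png

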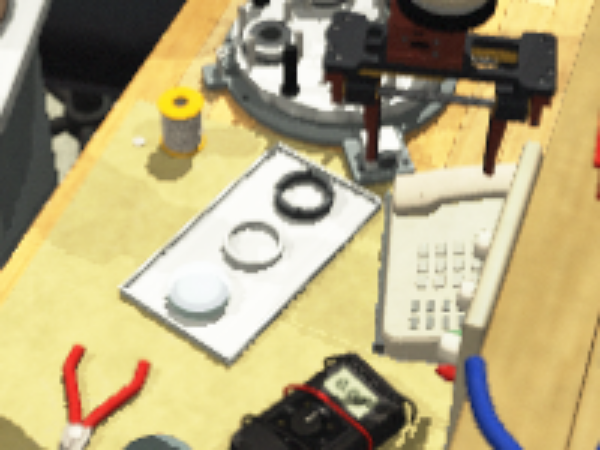

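```bash
python3 - <<'E'
from lens import *
import pickle
np.set_printoptions(precision=2,suppress=True)
S0=pickle.load(open('S0.pkl','rb'));S2=pickle.load(open('S2.pkl','rb'))
def soft(s,P,x0,y0,w,h,ss=8):
    q=cv2.convexHull(((proj(s,P)-[x0,y0]+.5)*ss*16).astype(np.int32))
    m=np.zeros((h*ss,w*ss),np.float32);cv2.fillConvexPoly(m,q,1.,shift=4)
    return cv2.GaussianBlur(cv2.resize(m,(w,h),interpolation=cv2.INTER_AREA),(0,0),.6)
def fit(s,c0,img,h,g):
    x0,y0=c0[0]-13,c0[1]-12;w_,h_=26,24
    D=img[y0:y0+h_,x0:x0+w_]
    def f(p):
        m=soft(s,np.r_[circ((p[0],p[1],5.4),30),circ((p[0],p[1],5.4+h),30)],x0,y0,w_,h_).ravel()
        A=np.c_[m,np.ones_like(m)];b=np.clip(D,-12,14).ravel()
        return np.sum(np.abs(A@np.linalg.lstsq(A,b,rcond=None)[0]-b))
    o=de(f,[(g[0]-10,g[0]+10),(g[1]-10,g[1]+10)],seed=1,popsize=10,maxiter=40);return o.x,o.fun
for nm,S in(('0',S0),('2',S2)):
  for k,c in(('top',(422,226)),('side',(286,286))):
    F=S[k]['frame'].astype(float);print(nm,k,*fit(S[k],c,F[:,:,2]-F[:,:,0],14,(401,-381)))
E
```

```text
0 top [ 403.36 -383.28] 1025.5492232369159
0 side [ 397.99 -378.64] 1426.6821154254405
2 top [ 399.26 -386.26] 2010.455982039189
2 side [ 398.04 -379.17] 1237.8982092559586
```

```bash
python3 -m handwheel '[[-0.021,-0.386,0.1,0,0,0,1],[-0.021,-0.386,0.15,0,0,0,1],[-0.021,-0.386,0.2,0,0,0,1],[-0.021,-0.386,0.29,0,0,0,1],[-0.021,-0.386,0.29,0,0,0,1]]';python3 -m handwheel '[[0,0,0,0,0,0,1],[0,0,0,0,0,0,1]]'; python3 go.py 401.3 -381.3 9 -4.4
```

```text
clock: 8.5
ee_pos: [399.3, -383.4, 63.9]
eef_rot: [[0.077, 0.997, 0.002], [0.997, -0.077, -0.001], [-0.001, 0.002, -1.0]]
ft_force: [1.7, -0.4, -0.0]
opening: 88.0
clock: 8.7
ee_pos: [399.9, -383.3, 63.8]
eef_rot: [[0.078, 0.997, -0.001], [0.997, -0.078, 0.001], [0.001, -0.001, -1.0]]
ft_force: [-0.0, 0.4, 1.3]
opening: 87.7
clock 8.7 pos [ 399.8535 -383.2728   63.7512] phi -4.453428518936118 tilt [-0.0012  0.0008] open 87.65379691530762 F [-0.0439  0.3773  1.2543]
[401.3, -381.3, 9.0, -4.4] [0.0041 0.0027 0.1095] rot [-0.0004 -0.0002 -0.0003] alt rotz 0.9997027633681851
```

```bash
python3 -m handwheel '[[0.004,0.003,0.05,0,0,0,1],[0.004,0.003,0.08,0,0,0,1],[0.004,0.003,0.109,0,0,0,1],[0.004,0.003,0.109,0,0,0,1],[0.004,0.003,0.109,0,0,0,0.8]]'; python3 go.py 401.3 -381.3 9 -4.4; python3 -m handwheel '[[0,0,0,0,0,0,0.7],[0,0,0,0,0,0,0.6],[0,0,0,0,0,0,0.6],[0,0,0,0,0,0,0.6],[0,0,0,0,0,0,0.6]]';python3 go.py 433.2 -65.3 140 18.1
```

```text
clock: 9.2
ee_pos: [402.6, -381.4, 9.7]
eef_rot: [[0.076, 0.997, -0.0], [0.997, -0.076, -0.0], [-0.0, -0.0, -1.0]]
ft_force: [0.1, -0.1, 0.7]
opening: 82.7
clock 9.2 pos [ 402.622  -381.4413    9.7001] phi -4.362236393608305 tilt [-0.0003 -0.    ] open 82.6684341641554 F [ 0.138  -0.1013  0.6951]
[401.3, -381.3, 9.0, -4.4] [ 0.0001 -0.0027  0.0014] rot [-0.0001  0.      0.0002] alt rotz -0.9997901911618061
clock: 9.7
ee_pos: [402.7, -381.4, 10.1]
eef_rot: [[0.076, 0.997, 0.001], [0.997, -0.076, -0.0], [-0.0, 0.001, -1.0]]
ft_force: [-1.4, 0.5, 5.6]
opening: 59.5
clock 9.7 pos [ 402.6871 -381.4471   10.135 ] phi -4.365276583223997 tilt [ 0.0006 -0.0003] open 59.472358625964965 F [-1.4065  0.4601  5.6174]
[433.2, -65.3, 140.0, 18.1] [ 0.635   0.0129 -0.2599] rot [ 0.0002  0.0001 -0.1248] alt rotz 0.8751928243668258
```

```bash
python3 -m handwheel '[[0,0,-0.03,0,0,0,0.6],[0,0,-0.1,0,0,0,0.6],[0.1,0,-0.18,0,0,-0.03,0.6],[0.2,0,-0.27,0,0,-0.06,0.6],[0.3,0.013,-0.27,0,0,-0.1,0.6]]'; python3 go.py 433.2 -65.3 135 18.1
```

```text
clock: 10.2
ee_pos: [416.6, -258.2, 140.8]
eef_rot: [[-0.237, 0.972, 0.004], [0.972, 0.237, -0.002], [-0.003, 0.003, -1.0]]
ft_force: [1.9, 0.8, -1.1]
opening: 59.2
clock 10.2 pos [ 416.5746 -258.2308  140.7843] phi 13.68298100116688 tilt [ 0.0037 -0.0025] open 59.22478415175497 F [ 1.89    0.8439 -1.142 ]
[433.2, -65.3, 135.0, 18.1] [0.3671 0.1235 0.0107] rot [ 0.0009  0.0011 -0.0245] alt rotz 0.9754570532426635
```

```bash
python3 -m handwheel '[[0.08,0.027,0,0,0,-0.01,0.6],[0.16,0.054,0,0,0,-0.0245,0.6],[0.25,0.084,0,0,0,-0.0245,0.6],[0.33,0.11,0,0,0,-0.0245,0.6],[0.367,0.1235,0,0,0,-0.0245,0.6]]'; python3 -m handwheel '[[0,0,0,0,0,0,0.6],[0,0,0,0,0,0,0.6]]'; python3 go.py 433.2 -65.3 100 18.1; python3 - <<'E'
from fit import *
a=snap('side','s3.png');b=snap('top','t3.png')
A=cv2.resize(cv2.imread('pics/s3.png')[140:250,240:400],None,fx=5,fy=5,interpolation=cv2.INTER_CUBIC)
c=(433.2,-65.3)
for P,col in ((circ((*c,89),30),(0,0,255)),(circ((*c,61),30),(0,255,0)),(circ((509.2,-40.4,45),120),(255,0,0))):
    for u in proj(a,P): 
        q=((u-[240,140]+.5)*5).astype(int); cv2.circle(A,tuple(q.tolist()),1,col,-1)
cv2.imwrite('pics/s3c.png',A)
E
```

```text
clock: 10.7
ee_pos: [432.8, -60.8, 138.2]
eef_rot: [[-0.313, 0.95, 0.001], [0.95, 0.313, 0.001], [0.001, 0.001, -1.0]]
ft_force: [0.2, -0.2, -1.3]
opening: 59.2
clock: 10.9
ee_pos: [432.9, -64.8, 137.9]
eef_rot: [[-0.31, 0.951, 0.001], [0.951, 0.31, -0.0], [-0.0, 0.0, -1.0]]
ft_force: [0.6, -0.4, -1.9]
opening: 59.1
clock 10.9 pos [432.9134 -64.8462 137.9439] phi 18.08579316195561 tilt [ 0.0005 -0.0003] open 59.06784539337136 F [ 0.6282 -0.4263 -1.9405]
[433.2, -65.3, 100.0, 18.1] [-0.001   0.0002  0.0759] rot [ 0.0001  0.0001 -0.0001] alt rotz 0.9999210032407415
```

View pics/s3c.png

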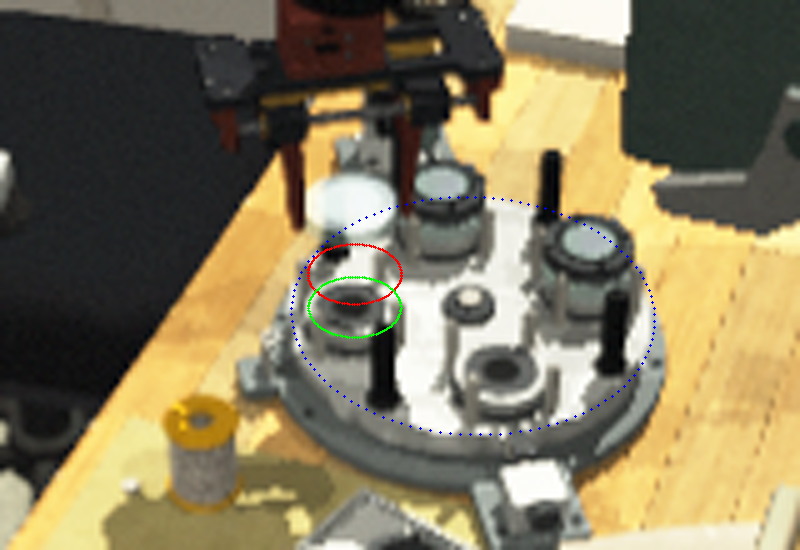

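```bash
python3 - <<'E'
from lens import *
import pickle
np.set_printoptions(precision=2,suppress=True,linewidth=200)
S=pickle.load(open('S0.pkl','rb'))
a=S['side'];im=cv2.imread('pics/s3.png').astype(int)
P=proj(a,np.r_[circ((432.9,-64.8,147.5),30),circ((432.9,-64.8,133.5),30)])
print('pred lens x ext',P[:,0].min(),P[:,0].max(),'y',P[:,1].min(),P[:,1].max())
for y in (178,180,182,184): print(y,im[y,296:326,1])
for x in (306,308,310,312,314): print(x,im[166:196,x,1])
# dial refit with tight subset on images 0, individually per feature (nest spacer)
G={k:gray(S[k]) for k in S}
for k in S:
    for z,R in((61,24.5),(61,30)):
        sg=1 if R<25 else -1
        f=lambda p:-sg*edge(S[k],G[k],(p[0],p[1],z),R,2)
        o=de(f,[(420,446),(-80,-52)],seed=1);print(k,R,o.x,o.fun)
E
```

```text
pred lens x ext 300.74774189290827 319.92554782739023 y 173.99853141138135 189.333386679635
178 [208  91  30  29  24 233 246 248 244 242 242 243 243 246 248 248 248 248 247 239 226 219 156  54  25  25  38  87 154 176]
180 [210  88  27  28  25 239 245 249 249 243 242 242 242 247 247 248 248 248 248 248 238 226 212  85  26  28  48  81  80  63]
182 [201 120  45  29  26 234 245 249 246 240 241 241 241 245 248 247 249 249 249 247 247 247 212  87  46  31  61  40  34  38]
184 [186 195  83  28  29 161 215 239 230 194 194 214 218 237 243 248 252 250 249 246 242 170 117  95 118 103 127 123  77  75]
306 [211 191 163 155 176 175 117 115 132 172 211 238 242 243 242 242 241 232 194 166  99  80  72  45  15  20  69 128 124 174]
308 [198 174 169 170 164 151 131  95 124 199 231 243 243 243 242 243 241 237 218 177 139  79  78  63  20  66 174 237 241 241]
310 [199 157 156 169 154  99  85  84 131 206 238 248 248 248 247 248 248 246 243 246 231 193 189 208 233 234 239 241 242 239]
312 [163 159 137 128 131 133 105  88 131 200 234 247 248 248 248 248 249 249 252 249 230 197 200 224 241 241 242 243 243 245]
314 [102 112 132 135 127  99  58  96 102 142 225 238 247 248 248 248 249 250 249 241 191 185 206 235 234 203 203 204 204 199]
top 24.5 [435.51 -65.3 ] -53.260476932351715
top 30 [436.   -65.18] -25.811189295911912
side 24.5 [430.11 -64.9 ] -40.80364076696909
side 30 [429.45 -65.88] -29.4802983056219
```

```bash
python3 -m handwheel '[[-0.001,0,0.03,0,0,0,0.6],[-0.001,0,0.06,0,0,0,0.6],[-0.001,0,0.086,0,0,0,0.6],[-0.001,0,0.086,0,0,0,0.6],[-0.001,0,0.086,0,0,0,0.6]]'; python3 go.py 433.1 -65.2 88 18.1;  python3 -m handwheel '[[0,0,0.002,0,0,0,0.6],[0,0,0.004,0,0,0,0.6],[0,0,0.006,0,0,0,0.6],[0,0,0.008,0,0,0,0.6],[0,0,0.008,0,0,0,0.6]]';python3 go.py 433.1 -65.2 84 18.1
```

```text
clock: 11.5
ee_pos: [433.0, -66.1, 94.6]
eef_rot: [[-0.308, 0.951, -0.001], [0.951, 0.308, -0.0], [-0.0, -0.001, -1.0]]
ft_force: [-0.3, 0.1, -0.8]
opening: 59.5
clock 11.5 pos [432.9618 -66.0954  94.5888] phi 17.932370363301594 tilt [-0.0005 -0.0004] open 59.53959889832842 F [-0.2899  0.0679 -0.8389]
[433.1, -65.2, 88.0, 18.1] [0.0016 0.0008 0.0132] rot [-0.0002  0.0001 -0.0009] alt rotz 0.9990686895110519
clock: 12.0
ee_pos: [433.1, -64.9, 90.4]
eef_rot: [[-0.31, 0.951, -0.0], [0.951, 0.31, 0.0], [0.0, -0.0, -1.0]]
ft_force: [-0.7, 0.2, -1.2]
opening: 59.1
clock 12.0 pos [433.0609 -64.9341  90.4051] phi 18.051923619591822 tilt [-0.      0.0001] open 59.133682674784794 F [-0.7323  0.1583 -1.1526]
[433.1, -65.2, 84.0, 18.1] [-0.0005 -0.0001  0.0128] rot [-0.     -0.     -0.0003] alt rotz 0.9997329080641171
```

Now stepwise through the tapers, watching force.

```bash
python3 -m handwheel '[[0,0,0.002,0,0,0,0.6],[0,0,0.004,0,0,0,0.6],[0,0,0.004,0,0,0,0.6]]'; python3 -m handwheel '[[0,0,0.002,0,0,0,0.6],[0,0,0.004,0,0,0,0.6],[0,0,0.004,0,0,0,0.6]]'; python3 -m handwheel '[[0,0,0.002,0,0,0,0.6],[0,0,0.004,0,0,0,0.6],[0,0,0.004,0,0,0,0.6]]' ;python3 go.py 433.1 -65.2 78 18.1
```

```text
clock: 12.3
ee_pos: [433.0, -65.0, 88.3]
eef_rot: [[-0.31, 0.951, -0.0], [0.951, 0.31, 0.0], [0.0, -0.0, -1.0]]
ft_force: [0.6, -0.7, -2.4]
opening: 59.2
clock: 12.6
ee_pos: [433.0, -65.0, 86.3]
eef_rot: [[-0.31, 0.951, -0.0], [0.951, 0.31, 0.0], [0.0, -0.0, -1.0]]
ft_force: [-0.7, 0.2, -1.5]
opening: 59.5
clock: 12.9
ee_pos: [433.0, -65.0, 84.3]
eef_rot: [[-0.31, 0.951, -0.0], [0.951, 0.31, 0.0], [0.0, -0.0, -1.0]]
ft_force: [0.7, 0.5, -1.0]
opening: 59.0
clock 12.9 pos [433.0007 -64.9818  84.2842] phi 18.045481098065384 tilt [-0.0002  0.    ] open 58.954059495783646 F [ 0.7273  0.4621 -0.973 ]
[433.1, -65.2, 78.0, 18.1] [-0.0005  0.0001  0.0126] rot [-0.0001 -0.     -0.0003] alt rotz 0.9996971055987792
```

```bash
python3 -m handwheel '[[0,0,0.003,0,0,0,0.6],[0,0,0.006,0,0,0,0.6],[0,0,0.01,0,0,0,0.6],[0,0,0.01,0,0,0,0.6]]'; python3 -m handwheel '[[0,0,0.004,0,0,0,0.6],[0,0,0.008,0,0,0,0.6],[0,0,0.012,0,0,0,0.6],[0,0,0.012,0,0,0,0.6]]'; python3 -m handwheel '[[0,0,0.004,0,0,0,0.6],[0,0,0.008,0,0,0,0.6],[0,0,0.01,0,0,0,0.6],[0,0,0.01,0,0,0,0.6]]' ;python3 go.py 433.1 -65.2 65.4 18.1
```

```text
clock: 13.3
ee_pos: [432.9, -65.0, 79.1]
eef_rot: [[-0.31, 0.951, -0.001], [0.951, 0.31, -0.0], [0.0, -0.0, -1.0]]
ft_force: [0.5, 0.7, -1.9]
opening: 59.2
clock: 13.7
ee_pos: [432.9, -65.0, 73.1]
eef_rot: [[-0.31, 0.951, -0.001], [0.951, 0.31, -0.0], [0.0, -0.001, -1.0]]
ft_force: [1.1, 0.5, -0.9]
opening: 58.7
clock: 14.1
ee_pos: [433.0, -65.0, 68.3]
eef_rot: [[-0.31, 0.951, -0.0], [0.951, 0.31, 0.0], [0.0, -0.0, -1.0]]
ft_force: [0.1, 0.6, -1.2]
opening: 59.3
clock 14.1 pos [432.9815 -64.958   68.2522] phi 18.046563819160244 tilt [-0.0003  0.    ] open 59.295418390937755 F [ 0.0928  0.6151 -1.173 ]
[433.1, -65.2, 65.4, 18.1] [-0.0005  0.0001  0.0057] rot [-0.0001 -0.     -0.0003] alt rotz 0.9997031153691158
```

Gentle last mm, in 0.5 mm steps.

```bash
python3 -m handwheel '[[0,0,0.001,0,0,0,0.6],[0,0,0.002,0,0,0,0.6],[0,0,0.003,0,0,0,0.6],[0,0,0.003,0,0,0,0.6]]'; python3 -m handwheel '[[0,0,0.001,0,0,0,0.6],[0,0,0.001,0,0,0,0.6],[0,0,0.001,0,0,0,0.6]]';python3 -m handwheel '[[0,0,0.001,0,0,0,0.6],[0,0,0.001,0,0,0,0.6],[0,0,0.001,0,0,0,0.6]]'
```

```text
clock: 14.5
ee_pos: [433.1, -65.0, 66.9]
eef_rot: [[-0.31, 0.951, 0.0], [0.951, 0.31, 0.0], [0.0, 0.0, -1.0]]
ft_force: [1.0, -1.0, -1.0]
opening: 59.2
clock: 14.8
ee_pos: [433.1, -65.0, 66.4]
eef_rot: [[-0.31, 0.951, -0.0], [0.951, 0.31, 0.0], [0.0, -0.0, -1.0]]
ft_force: [-0.0, -0.2, -1.6]
opening: 59.3
clock: 15.1
ee_pos: [433.1, -65.0, 65.9]
eef_rot: [[-0.31, 0.951, -0.0], [0.951, 0.31, 0.0], [0.0, -0.0, -1.0]]
ft_force: [1.0, 0.1, -0.4]
opening: 59.4
```

```bash
python3 -m handwheel '[[0,0,0.001,0,0,0,0.6],[0,0,0.001,0,0,0,0.6],[0,0,0.001,0,0,0,0.6]]'; python3 -m handwheel '[[0,0,0.001,0,0,0,0.6],[0,0,0.001,0,0,0,0.6],[0,0,0.001,0,0,0,0.6]]'
```

```text
clock: 15.4
ee_pos: [433.1, -65.0, 65.7]
eef_rot: [[-0.31, 0.951, 0.0], [0.951, 0.31, 0.0], [0.0, 0.0, -1.0]]
ft_force: [-1.5, 0.5, 6.0]
opening: 59.0
clock: 15.7
ee_pos: [433.1, -65.0, 65.6]
eef_rot: [[-0.31, 0.951, 0.0], [0.951, 0.31, 0.0], [0.0, 0.0, -1.0]]
ft_force: [-3.8, 0.7, 13.6]
opening: 59.3
```

```bash
python3 -m handwheel '[[0,0,-0.001,0,0,0,0.6],[0,0,-0.001,0,0,0,0.7],[0,0,-0.001,0,0,0,0.8],[0,0,-0.001,0,0,0,0.8],[0,0,-0.001,0,0,0,0.8]]'; python3 -m handwheel '[[0,0,-0.02,0,0,0,0.8],[0,0,-0.06,0,0,0,0.8],[0,0,-0.14,0,0,0,0.8],[0,0,-0.2,0,0,0,0.8]]'; python3 go.py 487.7 -252 160 -64; python3 - <<'E'
from fit import *
a=snap('side','s4.png')
E
```

```text
clock: 16.2
ee_pos: [433.1, -65.0, 65.3]
eef_rot: [[-0.31, 0.951, -0.0], [0.951, 0.31, -0.0], [-0.0, -0.0, -1.0]]
ft_force: [-0.4, -0.5, -0.6]
opening: 70.1
clock: 16.6
ee_pos: [433.2, -65.3, 167.7]
eef_rot: [[-0.309, 0.951, 0.001], [0.951, 0.309, -0.0], [-0.0, 0.001, -1.0]]
ft_force: [0.9, -0.1, 0.0]
opening: 70.2
clock 16.6 pos [433.1564 -65.2928 167.685 ] phi 18.01542060971964 tilt [ 0.0006 -0.0003] open 70.17542256622879 F [ 0.9028 -0.1349  0.0437]
[487.7, -252.0, 160.0, -64.0] [-0.3888 -0.0118  0.0155] rot [ 0.0002 -0.      0.4556] alt rotz -0.5443587872719429
```

```bash
python3 -m handwheel '[[-0.08,-0.002,0,0,0,0.456,0.8],[-0.16,-0.004,0,0,0,0.456,0.9],[-0.24,-0.007,0,0,0,0.456,1],[-0.32,-0.01,0,0,0,0.456,1],[-0.389,-0.012,0,0,0,0.456,1]]'; python3 go.py 487.7 -252 80 -64
```

```text
clock: 17.15
ee_pos: [487.9, -253.9, 166.1]
eef_rot: [[0.428, 0.904, 0.001], [0.904, -0.428, -0.001], [-0.0, 0.001, -1.0]]
ft_force: [0.3, 0.0, -0.3]
opening: 87.7
clock 17.15 pos [ 487.9163 -253.9068  166.1192] phi -25.31332621315212 tilt [ 0.0009 -0.0005] open 87.72728787510167 F [ 0.3021  0.0221 -0.3061]
[487.7, -252.0, 80.0, -64.0] [ 0.0033 -0.0022  0.1722] rot [ 0.0003 -0.0001  0.2149] alt rotz -0.7850739685647333
```

```bash
python3 - <<'E'
import cv2
A=cv2.imread('pics/s4.png')[140:250,240:400];cv2.imwrite('pics/s4c.png',cv2.resize(A,None,fx=5,fy=5,interpolation=cv2.INTER_CUBIC))
E
```

```text
(no output)
```

View pics/s4c.png

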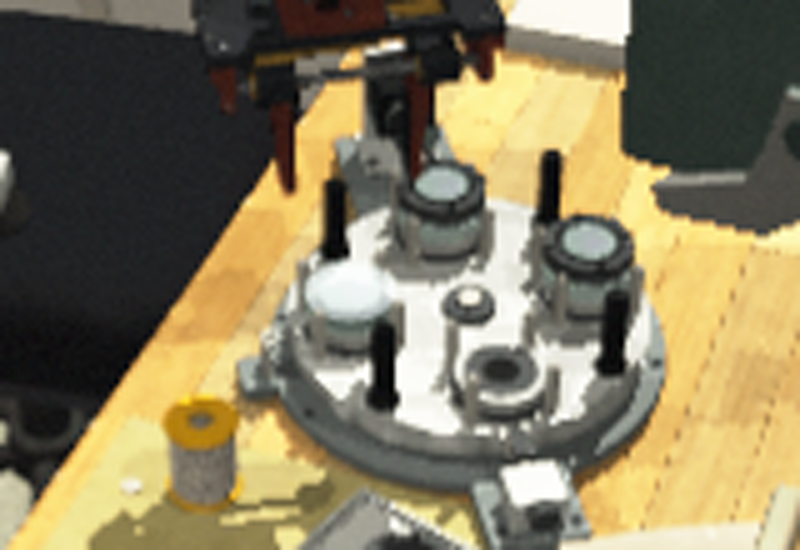

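Lens (crop 348,295) lies flat in the nest between the posts; the dial has not moved. On to the ring.

```bash
python3 -m handwheel '[[0.003,-0.002,0.05,0,0,0.215,1],[0.003,-0.002,0.1,0,0,0.215,1],[0.003,-0.002,0.14,0,0,0.215,1],[0.003,-0.002,0.172,0,0,0.215,1],[0.003,-0.002,0.172,0,0,0.215,1]]'; python3 -m handwheel '[[0,0,0.04,0,0,0,1],[0,0,0.04,0,0,0,1],[0,0,0.04,0,0,0,1]]'; python3 go.py 487.7 -252 10 -64
```

```text
clock: 17.65
ee_pos: [486.2, -249.2, 77.7]
eef_rot: [[0.898, 0.439, -0.003], [0.439, -0.898, 0.001], [-0.002, -0.002, -1.0]]
ft_force: [0.2, -0.2, 0.9]
opening: 87.8
clock: 17.95
ee_pos: [487.2, -249.9, 59.7]
eef_rot: [[0.896, 0.444, -0.001], [0.444, -0.896, 0.0], [-0.0, -0.001, -1.0]]
ft_force: [0.3, -0.3, -0.6]
opening: 87.7
clock 17.95 pos [ 487.2363 -249.9495   59.7103] phi -63.614210495757604 tilt [-0.0006  0.0003] open 87.74481803118793 F [ 0.267  -0.2865 -0.6285]
[487.7, -252.0, 10.0, -64.0] [-0.001   0.0041  0.0994] rot [-0.0002  0.0001  0.0021] alt rotz -0.997856633962257
```

```bash
python3 -m handwheel '[[-0.001,0.004,0.04,0,0,0.002,1],[-0.001,0.004,0.07,0,0,0.002,1],[-0.001,0.004,0.09,0,0,0.002,1],[-0.001,0.004,0.1,0,0,0.002,1],[-0.001,0.004,0.1,0,0,0.002,0.8]]'; python3 -m handwheel '[[0,0,0.001,0,0,0,0.7],[0,0,0.001,0,0,0,0.6],[0,0,0.001,0,0,0,0.6],[0,0,0.001,0,0,0,0.6],[0,0,0.001,0,0,0,0.6]]'; python3 go.py 433.1 -65 140 -72
```

```text
clock: 18.45
ee_pos: [487.4, -251.9, 9.0]
eef_rot: [[0.899, 0.439, -0.001], [0.439, -0.899, 0.0], [-0.001, -0.001, -1.0]]
ft_force: [-1.4, 0.1, 1.0]
opening: 83.0
clock: 18.95
ee_pos: [488.1, -252.0, 9.3]
eef_rot: [[0.899, 0.439, 0.001], [0.439, -0.899, 0.0], [0.001, 0.0, -1.0]]
ft_force: [-1.2, 1.2, 4.2]
opening: 58.3
clock 18.95 pos [ 488.0937 -252.004     9.3368] phi -63.98299228220427 tilt [0.0007 0.0001] open 58.3450549506112 F [-1.2471  1.1931  4.1523]
[433.1, -65.0, 140.0, -72.0] [ 0.0654 -0.3843 -0.2614] rot [ 0.0001 -0.0002  0.0445] alt rotz -0.9554609943770528
```

```bash
python3 -m handwheel '[[0,0,-0.02,0,0,0,0.6],[0,0,-0.06,0,0,0,0.6],[0,0,-0.14,0,0,0,0.6],[0,0,-0.22,0,0,0,0.6],[0,0,-0.26,0,0,0,0.6]]'; python3 -m handwheel '[[0.065,-0.384,0,0,0,0.045,0.6],[0.065,-0.384,0,0,0,0.045,0.6],[0.065,-0.384,0,0,0,0.045,0.6],[0.065,-0.384,0,0,0,0.045,0.6],[0.065,-0.384,0,0,0,0.045,0.6]]'; python3 -m handwheel '[[0,0,0,0,0,0,0.6],[0,0,0,0,0,0,0.6]]';  python3 go.py 433.1 -65 100 -72;  python3 - <<'E'
from fit import *
a=snap('side','s5.png');b=snap('top','t5.png')
o=r.observe();p=np.array(o['ee_pos']);print(p,o['opening'])
A=cv2.resize(cv2.imread('pics/s5.png')[140:250,240:400],None,fx=5,fy=5,interpolation=cv2.INTER_CUBIC)
for u in proj(a,circ((p[0]-2.5,p[1]+.3,p[2]+10),30)):
    cv2.circle(A,tuple(((u-[240,140]+.5)*5).astype(int).tolist()),1,(0,0,255),-1)
cv2.imwrite('pics/s5c.png',A)
E
```

```text
clock: 19.45
ee_pos: [488.6, -253.0, 142.5]
eef_rot: [[0.899, 0.438, 0.003], [0.438, -0.899, -0.001], [0.002, 0.003, -1.0]]
ft_force: [0.0, -0.8, -0.6]
opening: 58.3
clock: 19.95
ee_pos: [431.0, -59.4, 138.8]
eef_rot: [[0.949, 0.315, -0.002], [0.315, -0.949, 0.003], [-0.001, -0.004, -1.0]]
ft_force: [0.1, -0.1, -0.6]
opening: 58.1
clock: 20.15
ee_pos: [433.3, -66.2, 139.4]
eef_rot: [[0.952, 0.307, 0.001], [0.307, -0.952, -0.0], [0.001, 0.001, -1.0]]
ft_force: [-0.6, 0.3, -0.3]
opening: 58.0
clock 20.15 pos [433.2889 -66.2223 139.3839] phi -72.14770584524473 tilt [ 0.001  -0.0003] open 58.04009443629919 F [-0.6477  0.2965 -0.3249]
[433.1, -65.0, 100.0, -72.0] [ 0.0003 -0.0025  0.0788] rot [ 0.0002 -0.0003 -0.0008] alt rotz 0.9991793517697886
[433.12262222 -66.76250195 139.13896513] 58.20891177885574
```

View pics/s5c.png

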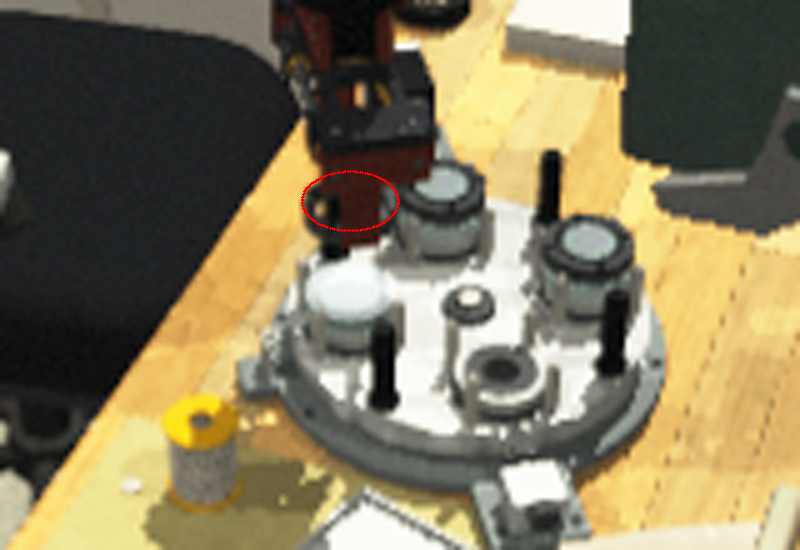

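```bash
python3 - <<'E'
import cv2,numpy as np
np.set_printoptions(linewidth=220)
a=cv2.imread('pics/s5.png')[172:196,296:326]
print(a[:,:,1].astype(int))
A=cv2.imread('pics/s5.png')[165:205,290:335]; cv2.imwrite('pics/s5d.png',cv2.resize(A,None,fx=12,fy=12,interpolation=cv2.INTER_NEAREST))
E
```

```text
[[212 211 211 216 215 197 138  71  33  23  27  25  25  27  25  25  25  28  26  26  27  24  28  27  27  25  32  46  38  28]
 [211 211 210 212 212 203 193 137  57  25  29  32  24  27  28  28  23  26  25  21  27  26  22  28  26  24  29  37  35  29]
 [212 210 210 208 211 210 196 159  65  27  39  41  30  26  27  28  26  25  26  26  25  24  23  24  24  25  26  26  30  26]
 [211 211 209 209 209 211 197 150  56  29  40  41  30  27  29  26  26  26  25  25  27  27  26  27  24  29  24  27  41  55]
 [209 209 205 205 208 199 170 110  46  25  31  26  26  26  27  29  26  27  25  28  33  41  42  29  33  34  31 100 120 132]
 [209 209 205 204 194 142  81  44  31  29  30  27  29  29  26  26  27  24  30  22  51  76  77  46  49  47  37 158 189 188]
 [208 207 205 207 175  78  29  29  30  32  30  27  28  26  26  24  24  24  23  25  56  96 103  65  59  70  63  89 155 176]
 [209 206 208 208 165  80  43  28  39  35  26  24  30  22  27  24  28  22  26  25  36  77 102  55  47  78  89  71  69 117]
 [208 209 213 211 119  59  42  70  82  36  13  12  28  25  24  23  24  27  23  29  49  69 105  58  31  49  73  83  7
[... 1152 characters left out ...]
 13  13  18  20  23 206 220 237 240 234 179 160 120 103 103  93  93 105 117  82  89]
 [195 210 206 199 210 189 221 210  93  26  17  30  74 116 235 243 241 240 202 139 118 104  98  99 101  93 105  91  71  47]
 [200 204 206 174 181 183 237 163 109 109 131 145 201 230 246 248 246 244 207 137 111 107 107 110 112 102 103 105 108  91]
 [203 206 206 148 132 123 222 178 191 209 230 243 251 252 252 252 252 251 231 186 139 148 142 142 142 134 129 128 140 142]
 [208 207 203 153 114 107 194 223 236 241 243 253 253 253 253 253 253 253 247 228 198 219 177 165 163 167 166 162 163 164]
 [205 206 203 155 115 139 230 238 242 248 251 253 253 253 253 253 253 253 249 233 227 241 227 180 165 163 165 164 164 165]]
```

View pics/s5d.png

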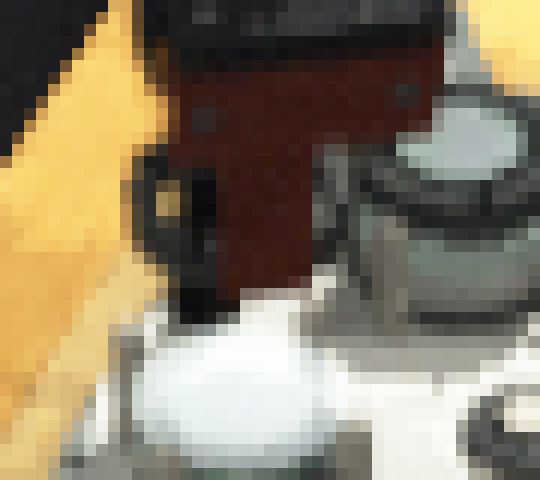

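```bash
python3 go.py 433.1 -65 92 -72; python3 -m handwheel '[[0,-0.0025,0.03,0,0,0,0.6],[0,-0.0025,0.06,0,0,0,0.6],[0,-0.0025,0.09,0,0,0,0.6],[0,-0.0025,0.093,0,0,0,0.6],[0,-0.0025,0.093,0,0,0,0.6]]'; python3 -m handwheel '[[0,0,0,0,0,0,0.6],[0,0,0,0,0,0,0.6]]';python3 go.py 433.1 -65 84 -72
```

```text
clock 20.25 pos [433.1226 -66.7625 139.139 ] phi -72.2369325603889 tilt [ 0.0005 -0.0006] open 58.20891177885574 F [-0.5938  0.0123 -0.8413]
[433.1, -65.0, 92.0, -72.0] [ 0.001  -0.0034  0.0943] rot [ 0.0002 -0.0001 -0.0013] alt rotz 0.9986836709122952
clock: 20.75
ee_pos: [432.3, -65.2, 92.3]
eef_rot: [[0.952, 0.305, -0.001], [0.305, -0.952, -0.001], [-0.001, 0.0, -1.0]]
ft_force: [0.5, -0.3, -0.7]
opening: 58.4
clock: 20.95
ee_pos: [432.9, -64.3, 93.0]
eef_rot: [[0.952, 0.307, 0.001], [0.307, -0.952, 0.0], [0.001, 0.0, -1.0]]
ft_force: [0.3, 0.4, -1.3]
opening: 58.4
clock 20.95 pos [432.9059 -64.2953  93.0206] phi -72.11170077466744 tilt [0.0011 0.0002] open 58.402813182573404 F [ 0.266   0.3879 -1.2927]
[433.1, -65.0, 84.0, -72.0] [-0.0001  0.0015  0.018 ] rot [ 0.0001 -0.0003 -0.0006] alt rotz 0.99937932037798
```

```bash
python3 -m handwheel '[[0,0.0015,0.002,0,0,0,0.6],[0,0.0015,0.004,0,0,0,0.6],[0,0.0015,0.007,0,0,0,0.6],[0,0.0015,0.007,0,0,0,0.6]]'; python3 -m handwheel '[[0,0,0.003,0,0,0,0.6],[0,0,0.005,0,0,0,0.6],[0,0,0.005,0,0,0,0.6]]';  python3 -m handwheel '[[0,0,0.003,0,0,0,0.6],[0,0,0.005,0,0,0,0.6],[0,0,0.005,0,0,0,0.6]]'; python3 -m handwheel '[[0,0,0.003,0,0,0,0.6],[0,0,0.005,0,0,0,0.6],[0,0,0.005,0,0,0,0.6]]'
```

```text
clock: 21.35
ee_pos: [432.5, -64.6, 88.8]
eef_rot: [[0.951, 0.308, -0.0], [0.308, -0.951, 0.0], [-0.0, -0.0, -1.0]]
ft_force: [0.2, -0.0, -1.0]
opening: 58.5
clock: 21.65
ee_pos: [432.6, -64.7, 86.3]
eef_rot: [[0.952, 0.308, -0.0], [0.308, -0.952, -0.0], [-0.0, -0.0, -1.0]]
ft_force: [-1.2, 0.3, -0.3]
opening: 58.2
clock: 21.95
ee_pos: [432.6, -64.8, 83.8]
eef_rot: [[0.952, 0.308, -0.0], [0.308, -0.952, -0.0], [-0.0, -0.0, -1.0]]
ft_force: [-0.9, -1.1, -1.2]
opening: 58.5
clock: 22.25
ee_pos: [432.6, -64.7, 81.3]
eef_rot: [[0.952, 0.308, -0.0], [0.308, -0.952, -0.0], [-0.0, -0.0, -1.0]]
ft_force: [0.4, 0.8, -0.1]
opening: 57.9
```

```bash
python3 -m handwheel '[[0,0,0.001,0,0,0,0.6],[0,0,0.002,0,0,0,0.6],[0,0,0.002,0,0,0,0.6]]'; python3 -m handwheel '[[0,0,0.001,0,0,0,0.6],[0,0,0.001,0,0,0,0.6],[0,0,0.001,0,0,0,0.6]]';  python3 -m handwheel '[[0,0,0.001,0,0,0,0.6],[0,0,0.001,0,0,0,0.6],[0,0,0.001,0,0,0,0.6]]'; python3 -m handwheel '[[0,0,0.001,0,0,0,0.6],[0,0,0.001,0,0,0,0.6],[0,0,0.001,0,0,0,0.6]]'
```

```text
clock: 22.55
ee_pos: [432.7, -64.7, 80.4]
eef_rot: [[0.952, 0.308, -0.0], [0.308, -0.952, 0.0], [-0.0, -0.0, -1.0]]
ft_force: [0.3, -0.9, -1.3]
opening: 57.8
clock: 22.85
ee_pos: [432.7, -64.7, 79.9]
eef_rot: [[0.952, 0.308, 0.0], [0.308, -0.952, 0.0], [0.0, -0.0, -1.0]]
ft_force: [0.2, -0.2, -0.9]
opening: 58.0
clock: 23.15
ee_pos: [432.7, -64.8, 79.4]
eef_rot: [[0.952, 0.308, 0.0], [0.308, -0.952, -0.0], [-0.0, 0.0, -1.0]]
ft_force: [0.1, 0.0, -0.7]
opening: 58.4
clock: 23.45
ee_pos: [432.6, -64.7, 78.9]
eef_rot: [[0.952, 0.308, -0.0], [0.308, -0.952, 0.0], [-0.0, -0.0, -1.0]]
ft_force: [0.1, -0.9, -0.3]
opening: 58.3
```

```bash
python3 -m handwheel '[[0,0,0.001,0,0,0,0.6],[0,0,0.001,0,0,0,0.6],[0,0,0.001,0,0,0,0.6]]'; python3 -m handwheel '[[0,0,0.001,0,0,0,0.6],[0,0,0.001,0,0,0,0.6],[0,0,0.001,0,0,0,0.6]]'
```

```text
clock: 23.75
ee_pos: [432.7, -64.7, 78.8]
eef_rot: [[0.952, 0.308, 0.0], [0.308, -0.952, 0.001], [0.0, -0.001, -1.0]]
ft_force: [-3.1, -0.2, 8.0]
opening: 58.3
clock: 24.05
ee_pos: [432.7, -64.7, 78.8]
eef_rot: [[0.952, 0.307, 0.0], [0.307, -0.952, 0.001], [0.0, -0.001, -1.0]]
ft_force: [-5.6, 0.7, 16.7]
opening: 58.4
```

```bash
python3 -m handwheel '[[0,0,-0.0016,0,0,0,0.6],[0,0,-0.0016,0,0,0,0.7],[0,0,-0.0016,0,0,0,0.8],[0,0,-0.0016,0,0,0,0.8],[0,0,-0.0016,0,0,0,0.8]]'; python3 -m handwheel '[[0,0,-0.02,0,0,0,0.8],[0,0,-0.06,0,0,0,0.8],[0,0,-0.12,0,0,0,0.8],[0,0,-0.16,0,0,0,0.7]]'; python3 go.py 461.2 -134.9 150 -26.9; python3 - <<'E'
from fit import *
a=snap('side','s6.png')
A=cv2.imread('pics/s6.png')[140:250,240:400];cv2.imwrite('pics/s6c.png',cv2.resize(A,None,fx=5,fy=5,interpolation=cv2.INTER_CUBIC))
E
```

```text
clock: 24.55
ee_pos: [432.6, -64.7, 78.6]
eef_rot: [[0.952, 0.308, -0.0], [0.308, -0.952, -0.0], [-0.0, 0.0, -1.0]]
ft_force: [-0.8, -0.2, 0.1]
opening: 70.4
clock: 24.95
ee_pos: [433.0, -65.2, 160.7]
eef_rot: [[0.952, 0.307, 0.001], [0.307, -0.952, -0.0], [0.001, 0.001, -1.0]]
ft_force: [-0.2, 0.5, -0.0]
opening: 65.2
clock 24.95 pos [432.9549 -65.2451 160.6818] phi -72.13503174170255 tilt [ 0.001  -0.0003] open 65.18972471811328 F [-0.1662  0.4728 -0.0258]
[461.2, -134.9, 150.0, -26.9] [0.011  0.1499 0.0215] rot [ 0.0003 -0.0002 -0.2513] alt rotz 0.7486942627262674
```

View pics/s6c.png

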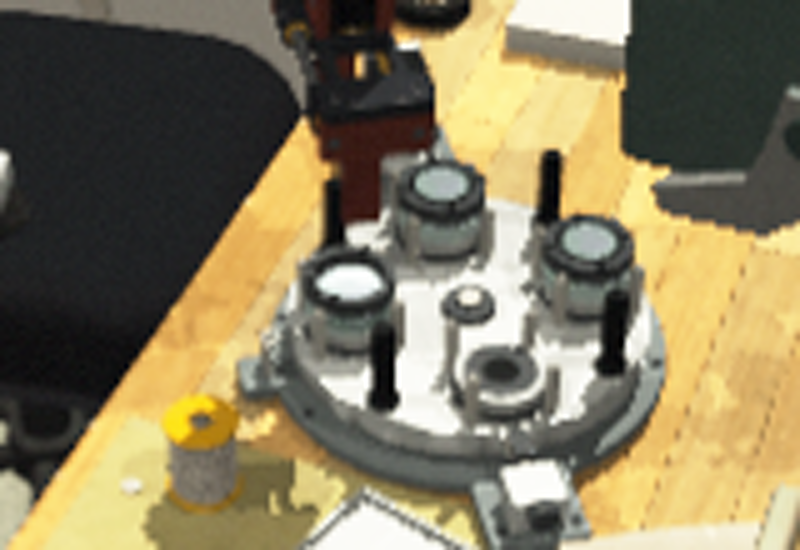

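```bash
python3 -m handwheel '[[0.011,0.15,0.02,0,0,-0.251,0.5],[0.011,0.15,0.02,0,0,-0.251,0.5],[0.011,0.15,0.02,0,0,-0.251,0.5],[0.011,0.15,0.02,0,0,-0.251,0.5],[0.011,0.15,0.02,0,0,-0.251,0.5]]'; python3 -m handwheel '[[0,0,0,0,0,-0.015,0.5],[0,0,0,0,0,-0.015,0.5],[0,0,0,0,0,-0.015,0.5]]'; python3 go.py 461.2 -134.9 94 -26.9
```

```text
clock: 25.5
ee_pos: [460.8, -135.1, 148.9]
eef_rot: [[0.532, 0.847, -0.0], [0.847, -0.532, -0.0], [-0.001, 0.0, -1.0]]
ft_force: [-0.1, -0.5, -0.3]
opening: 43.9
clock: 25.8
ee_pos: [460.9, -134.6, 148.9]
eef_rot: [[0.498, 0.867, 0.0], [0.867, -0.498, -0.0], [0.0, 0.0, -1.0]]
ft_force: [0.1, -0.3, -0.0]
opening: 44.0
clock 25.8 pos [ 460.9295 -134.5548  148.9309] phi -29.85227061970341 tilt [ 0.0002 -0.0001] open 43.97880979853504 F [ 0.1072 -0.3201 -0.0046]
[461.2, -134.9, 94.0, -26.9] [-0.0003  0.0008  0.1099] rot [ 0.0001 -0.     -0.0164] alt rotz 0.9835984901660644
```

Descend over the peg and narrow the jaws to a loose cage (25 mm).

```bash
python3 -m handwheel '[[0,0.001,0.04,0,0,-0.016,0.5],[0,0.001,0.08,0,0,-0.016,0.5],[0,0.001,0.109,0,0,-0.016,0.5],[0,0.001,0.109,0,0,-0.016,0.5],[0,0.001,0.109,0,0,-0.016,0.4]]'; python3 -m handwheel '[[0,0,0,0,0,0,0.28],[0,0,0,0,0,0,0.28],[0,0,0,0,0,0,0.28],[0,0,0,0,0,0,0.28]]'; python3 go.py 461.2 -134.9 94 -26.9;python3 - <<'E'
from fit import *
a=snap('side','s7.png')
A=cv2.imread('pics/s7.png')[140:250,240:400];cv2.imwrite('pics/s7c.png',cv2.resize(A,None,fx=5,fy=5,interpolation=cv2.INTER_CUBIC))
E
```

```text
clock: 26.3
ee_pos: [461.4, -134.8, 94.4]
eef_rot: [[0.453, 0.892, -0.0], [0.892, -0.453, -0.0], [-0.001, -0.0, -1.0]]
ft_force: [-0.5, 0.5, 0.5]
opening: 39.5
clock: 26.7
ee_pos: [461.6, -134.6, 94.6]
eef_rot: [[0.452, 0.892, 0.001], [0.892, -0.452, 0.0], [0.0, 0.001, -1.0]]
ft_force: [-0.6, 0.8, 0.3]
opening: 24.3
clock 26.7 pos [ 461.6104 -134.5963   94.5838] phi -26.85616861458111 tilt [0.0007 0.0001] open 24.284478293657326 F [-0.5524  0.8314  0.2524]
[461.2, -134.9, 94.0, -26.9] [-0.0009 -0.0005  0.0012] rot [ 0.0002 -0.0001  0.0002] alt rotz -0.9997563832700487
```

View pics/s7c.png

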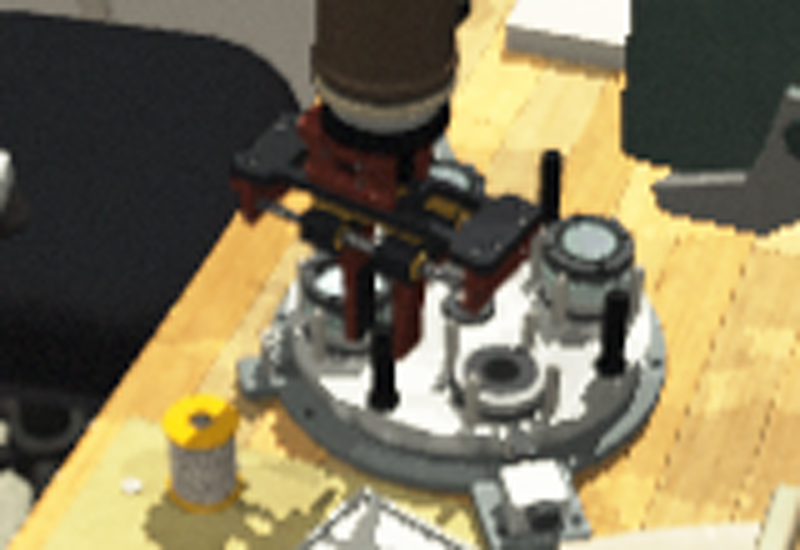

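```bash
python3 -m handwheel '[[0,-0.008,0,0,0,0.0125,0.28],[0.0007,-0.0166,0,0,0,0.025,0.28],[0.0015,-0.025,0,0,0,0.0375,0.28],[0.0026,-0.033,0,0,0,0.05,0.28],[0.004,-0.0414,0,0,0,0.0625,0.28]]'; cat > arc.py <<'E'
import numpy as np
from workcell import r
o=r.observe();p=np.array(o['ee_pos']);R=np.array(o['eef_rot']);d=p[:2]-[509.2,-40.4]
a=np.degrees(np.arctan2(d[1],d[0]))%360
print('a',a,'turned',243.1-a,'r',np.hypot(*d),'z',p[2],'phi',np.degrees(np.arctan2(R[1,1],R[0,1])),'want phi',(a-270),'open',o['opening'],'F',np.round(o['ft_force'],1))
E
python3 arc.py
```

```text
clock: 27.25
ee_pos: [455.0, -130.0, 96.9]
eef_rot: [[0.62, 0.784, 0.023], [0.785, -0.62, -0.012], [0.004, 0.025, -1.0]]
ft_force: [11.7, -11.6, 4.8]
opening: 25.2
a 238.82019659929477 turned 4.2798034007052195 r 104.70674610433294 z 96.93066875962091 phi -38.30619880413545 want phi -31.179803400705225 open 25.221600226235434 F [ 11.7 -11.6   4.8]
```

```bash
python3 -m handwheel '[[0,0,0,0,0,0,0.28],[0,0,0,0,0,0,0.28]]'; python3 arc.py; python3 -m handwheel '[[0,-0.006,0,0,0,0.01,0.28],[0,-0.006,0,0,0,0.01,0.28]]';python3 arc.py
```

```text
clock: 27.45
ee_pos: [445.8, -124.6, 95.1]
eef_rot: [[0.618, 0.787, 0.004], [0.787, -0.618, -0.002], [0.001, 0.004, -1.0]]
ft_force: [2.3, -3.0, 1.8]
opening: 24.7
a 233.02906608502596 turned 10.070933914974034 r 105.3862956544907 z 95.13859846177871 phi -38.1380592866273 want phi -36.97093391497404 open 24.73872809223789 F [ 2.3 -3.   1.8]
clock: 27.65
ee_pos: [441.4, -121.5, 94.3]
eef_rot: [[0.642, 0.767, 0.0], [0.767, -0.642, 0.0], [0.0, -0.0, -1.0]]
ft_force: [1.0, -1.2, 1.2]
opening: 24.5
a 230.07905774113004 turned 13.020942258869951 r 105.72651867129355 z 94.30682105820316 phi -39.92625606329903 want phi -39.92094225886996 open 24.517020629424493 F [ 1.  -1.2  1.2]
```

```bash
python3 -m handwheel '[[0.0007,-0.0166,0,0,0,0.025,0.28],[0.0026,-0.033,0,0,0,0.05,0.28],[0.006,-0.0495,0,0,0,0.075,0.28],[0.0104,-0.0655,0,0,0,0.1,0.28],[0.016,-0.081,0,0,0,0.125,0.28]]'; python3 arc.py; python3 -m handwheel '[[0.0007,-0.0166,0,0,0,0.025,0.28],[0.0026,-0.033,0,0,0,0.05,0.28],[0.006,-0.0495,0,0,0,0.075,0.28],[0.0104,-0.0655,0,0,0,0.1,0.28],[0.016,-0.081,0,0,0,0.125,0.28]]';python3 arc.py
```

```text
clock: 28.15
ee_pos: [416.1, -90.1, 94.5]
eef_rot: [[0.888, 0.461, 0.002], [0.461, -0.888, -0.001], [0.001, 0.002, -1.0]]
ft_force: [2.0, -1.2, 0.8]
opening: 24.7
a 208.10069026161352 turned 34.99930973838647 r 105.57709028764056 z 94.4689003248484 phi -62.56260643982648 want phi -61.89930973838648 open 24.72642977269405 F [ 2.  -1.2  0.8]
clock: 28.65
ee_pos: [403.9, -50.6, 94.3]
eef_rot: [[0.996, 0.086, 0.001], [0.086, -0.996, -0.001], [0.0, 0.001, -1.0]]
ft_force: [1.5, -3.8, 0.3]
opening: 24.6
a 185.5099570186512 turned 57.5900429813488 r 105.79913162602192 z 94.29558733859704 phi -85.06311758980867 want phi -84.49004298134881 open 24.633652788573407 F [ 1.5 -3.8  0.3]
```

```bash
python3 -m handwheel '[[0.0007,-0.0166,0,0,0,0.025,0.28],[0.0026,-0.033,0,0,0,0.05,0.28],[0.006,-0.0495,0,0,0,0.075,0.28],[0.0104,-0.0655,0,0,0,0.1,0.28],[0.016,-0.081,0,0,0,0.125,0.28]]'; python3 arc.py; python3 -m handwheel '[[0,-0.008,0,0,0,0.0125,0.28],[0.0007,-0.0166,0,0,0,0.025,0.28],[0.0015,-0.025,0,0,0,0.0375,0.28],[0.0027,-0.034,0,0,0,0.0515,0.28],[0.0027,-0.034,0,0,0,0.0515,0.28]]';python3 arc.py
```

```text
clock: 29.15
ee_pos: [407.6, -9.4, 94.1]
eef_rot: [[0.953, -0.302, -0.001], [-0.302, -0.953, -0.001], [-0.001, 0.001, -1.0]]
ft_force: [-0.7, -8.1, -0.1]
opening: 24.7
a 163.0509264839573 turned 80.04907351604268 r 106.1912014051935 z 94.06228379661458 phi -107.55658891904173 want phi -106.94907351604269 open 24.72233376920228 F [-0.7 -8.1 -0.1]
clock: 29.65
ee_pos: [414.0, 7.4, 93.9]
eef_rot: [[0.894, -0.448, -0.002], [-0.448, -0.894, -0.0], [-0.001, 0.001, -1.0]]
ft_force: [0.3, -0.7, 0.2]
opening: 24.5
a 153.3485093624916 turned 89.7514906375084 r 106.56375086159649 z 93.88281743757817 phi -116.6250943202793 want phi -116.6514906375084 open 24.521898673749888 F [ 0.3 -0.7  0.2]
```

```bash
python3 -m handwheel '[[0,-0.004,0,0,0,0,0.28],[0,-0.006,0,0,0,0,0.28],[0,-0.006,0,0,0,0,0.28],[0,-0.006,0,0,0,0,0.28]]';  python3 -m handwheel '[[0,0.006,0,0,0,0,0.35],[0,0.006,0,0,0,0,0.45],[0,0.006,0,0,0,0,0.45],[0,0.006,0,0,0,0,0.45]]'; python3 -m handwheel '[[0,0,-0.02,0,0,0,0.45],[0,0,-0.08,0,0,0,0.45],[0,0,-0.16,0,0,0,0.45],[0,0,-0.24,0,0,0,0.45],[-0.1,0,-0.3,0,0,0,0.45]]'; python3 -m handwheel '[[-0.2,0.4,-0.1,0,0,0,0.45],[-0.2,0.4,-0.1,0,0,0,0.45],[-0.2,0.4,-0.1,0,0,0,0.45],[-0.2,0.4,-0.1,0,0,0,0.45]]';python3 arc.py
```

```text
clock: 30.05
ee_pos: [415.9, 9.6, 94.2]
eef_rot: [[0.894, -0.449, -0.0], [-0.449, -0.894, 0.0], [-0.0, -0.0, -1.0]]
ft_force: [-0.3, -0.3, 0.4]
opening: 24.3
clock: 30.45
ee_pos: [414.6, 6.9, 94.2]
eef_rot: [[0.894, -0.449, 0.0], [-0.449, -0.894, 0.0], [0.0, -0.0, -1.0]]
ft_force: [-1.0, 0.1, 0.2]
opening: 39.5
clock: 30.95
ee_pos: [393.9, 18.6, 229.2]
eef_rot: [[0.892, -0.451, -0.014], [-0.451, -0.893, 0.005], [-0.015, 0.002, -1.0]]
ft_force: [-1.3, 1.7, -0.2]
opening: 39.8
clock: 31.35
ee_pos: [308.3, -45.8, 254.1]
eef_rot: [[0.896, -0.444, -0.014], [-0.444, -0.896, 0.011], [-0.017, -0.004, -1.0]]
ft_force: [-0.4, -1.3, -0.2]
opening: 39.8
a 181.54465581542945 turned 61.555344184570544 r 200.92563512273603 z 254.05197251179356 phi -116.36471376145532 want phi -88.45534418457055 open 39.80512191734088 F [-0.4 -1.3 -0.2]
```

```bash
python3 - <<'E'
from fit import *
import pickle
np.set_printoptions(precision=2,suppress=True)
S={k:snap(k,k+'8.png') for k in('side','top')}
pickle.dump(S,open('S8.pkl','wb'));S0=pickle.load(open('S0.pkl','rb'))
def peg(s,g,x,y):
    L=np.c_[np.full(30,x),np.full(30,y),np.linspace(50,107,30)]
    cam=-np.array(s['R']).T@np.array(s['t']);v=np.array([x,y])-cam[:2];n=np.array([-v[1],v[0],0])/np.hypot(*v)
    return np.mean(np.clip(val(g,proj(s,L+14*n)),0,140)+np.clip(val(g,proj(s,L-14*n)),0,140)-2*val(g,proj(s,L)))
C={'top':(511.1,-40.4),'side':(506.4,-40.7)}
for nm,T in(('start',S0),('now',S)):
  for k in T:
    g=gray(T[k]);th=np.arange(10,27,.1)
    sc=np.array([[peg(T[k],g,C[k][0]+106*np.cos(np.deg2rad(t+135-90*i)),C[k][1]+106*np.sin(np.deg2rad(t+135-90*i))) for i in range(4)] for t in th])
    print(nm,k,'per peg',th[sc.argmax(0)],'sum',th[sc.sum(1).argmax()])
A=cv2.imread('pics/side8.png')[140:250,240:400];cv2.imwrite('pics/s8c.png',cv2.resize(A,None,fx=5,fy=5,interpolation=cv2.INTER_CUBIC))
E
```

```text
start top per peg [18.2 18.8 17.3 14.7] sum 18.19999999999997
start side per peg [19.6 18.1 18.4 20.7] sum 18.49999999999997
now side per peg [19.6 18.4 18.1 20.8] sum 18.49999999999997
now top per peg [18.9 18.8 18.2 14.8] sum 18.59999999999997
```

View pics/s8c.png

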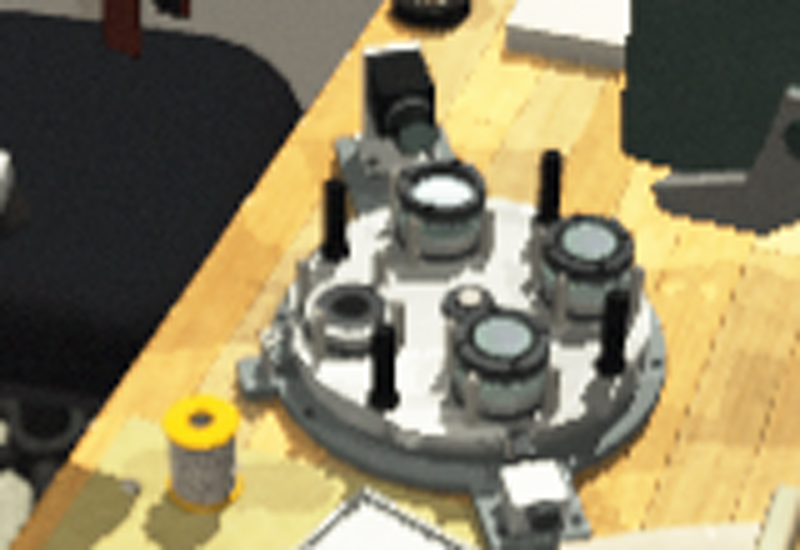

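```bash
python3 -c "
from workcell import r;print(r.observe()['dq']);print(r.job_done())"
```

```text
[-9.31458405  1.10924094  4.9178406  -0.88650917  1.09259611 -1.83499143
 -3.81709035]
the job is handed in; nothing more can be done
None
```

The lens and the ring are stacked in the nest, and the dial is turned one position clockwise. The job was handed in at about 31.5 s, against the 67 s limit.

- **Lens:** I centred it in the jaws with grips at two angles and lowered it between the posts without touching them. It met the spacer at about 6 N, and one more small step took that to 14 N before I eased off and released. A picture showed it lying flat.
- **Ring:** I set it on the lens with 8 to 17 N. The picture showed it flat, like the finished stacks.
- **Dial:** I pushed peg3 a quarter turn with the fingers loosely round it. It took about 16 N to leave the notch. At the end I nudged 3 mm further and felt no force, so the roller had drawn the dial home.

**Last checks:**
- In the final side picture the new stack stands flat in front of the camera. The pegs' angle there matches the start exactly (18.5° both times); in the top view it is 18.6° against 18.2°, which is within that fit's noise.
- The two cameras disagreed by up to 5 mm. I used their average, corrected against the gripped lens.
- I did not re-measure the spare spacer or the other things on the bench at the end. The gripper never went to them and I saw no unexpected contact forces.
- The arm was clear of everything but still settling slightly when I handed in.

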